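Fetch the heat-sink module from behind the capacitor and the contactor

TASK

The finned heat-sink module at the back of the open instrument case has to go to the test plate. First stand the capacitor and the contactor, which are in its way, upright in the blue tray; then set the heat-sink module flat in the middle of the black pad of the test plate, lengthwise between the two white end stops. Finally put the capacitor and the contactor back upright in the case, each exactly where it stood at the start and the contactor square to the case as before, and let nothing fall over on the way.

Things in the scene. Friction and masses are not known exactly. Their poses are not given: they have to be found in the camera images.
- case: Open grey sheet-metal case, green posts, fixed. Origin on the bench under it; x front (robot side) to rear, z up. Inside x -93 to 78 mm, y -68 to 68 mm, floor 4 mm up, walls 45 mm high (posts 50). Capacitor and contactor at x -40, y +31 and -31 mm (either way round), about 13 mm apart; heat sink at x 13 mm, about 8 mm behind them, 45 mm clear to the rear wall. Strip 14 mm high along the front wall.
- heatsink_center (a point): Heat-sink module: bare aluminium with upright fins, 40 mm (its x) by 110 mm (its y, along the fins) by 38 mm high, 0.2 to 0.4 kg, loose, at the back of the case, axes nearly along the case's. Grip it across the 40 mm, possible once the two parts before it are away. This point is its centre, 19 mm above its underside; z up.
- capacitor_center (a point): Capacitor: upright round can, black sleeve, aluminium top, 50 mm diameter, 85 mm high plus two 6 mm brass terminals, 0.15 to 0.3 kg, loose. This point is its centre, 42.5 mm above its underside; z up; its yaw is arbitrary. In the case grip it front and rear, fingertips at least 42 mm above the floor to clear the heat sink (38 mm).
- contactor_center (a point): Contactor: upright stepped block. Lower body grey, 50 mm (its x) by 46 mm (its y), 45 mm high; upper part black, 38 mm (x) by 46 mm (y), from 45 to 85 mm above its underside; 0.2 to 0.45 kg, loose; axes nearly along the case's at the start. This point is its centre, 42.5 mm above its underside; z up. Grip its upper part front and rear, across the 38 mm.
- tray: Blue low parking tray, fixed, 180 mm (its x) by 100 mm (its y), rim 14 mm high, walls and floor 4 mm thick. Origin on the bench under its middle; x along its long side, z up. Left or right of the case. Holds the two parts one behind the other along its long side.
- plate_pad (a point): Middle of the top of the test plate's black pad, 13 mm above the bench; x along the pad, z up. Bare aluminium plate, fixed, 175 by 105 by 10 mm; pad 130 mm (x) by 60 mm (y), 3 mm thick; beyond each end of the pad a white end stop 13 mm higher than the pad, 142 mm clear between them. The heat sink's 110 mm goes along this x. On the other side of the case from the tray.

How it is judged:
On the way, in this order (a step that is already met when the one before it is completed fails the run):
1. the capacitor and the contactor both stand upright in the blue tray, released (x of capacitor_center in the frame of tray between -0.075 and 0.075 m and y of capacitor_center in the frame of tray between -0.035 and 0.035 m and z of each of capacitor_center, contactor_center in the frame of tray below 0.055 m and angle between each of capacitor_center, contactor_center's own z axis and vertical below 0.1 rad and contact force between the fingers and capacitor below 0.5 N and linear speed of each of capacitor, contactor below 0.02 m/s and angular speed of each of capacitor, contactor below 0.3 rad/s and x of contactor_center in the frame of tray between -0.075 and 0.075 m and y of contactor_center in the frame of tray between -0.035 and 0.035 m and contact force between the fingers and contactor below 0.5 N), for 0.2 s.
2. the heat-sink module lies in the middle of the pad of the test plate, lengthwise between the end stops, released, while the other two are still in the tray (all of step 1 and x of heatsink_center in the frame of plate_pad between -0.012 and 0.012 m and y of heatsink_center in the frame of plate_pad between -0.015 and 0.015 m and z of heatsink_center in the frame of plate_pad between 0.014 and 0.024 m and angle between heatsink_center's own z axis and vertical below 0.1 rad and angle between the y axis of heatsink_center and the x axis of plate_pad, either way round below 0.2 rad and contact force between the fingers and heatsink below 0.5 N and linear speed of heatsink below 0.02 m/s and angular speed of heatsink below 0.3 rad/s), for 0.2 s.
At the end, for the whole second after the job is handed in: Heat sink flat on the pad, within 12 mm lengthwise and 15 mm crosswise of its middle and 0.2 rad of its length; capacitor and contactor upright in the case, each within 14 mm of its starting place, contactor within 0.25 rad of square; all released and at rest (x of heatsink_center in the frame of plate_pad between -0.012 and 0.012 m and y of heatsink_center in the frame of plate_pad between -0.015 and 0.015 m and z of heatsink_center in the frame of plate_pad between 0.014 and 0.024 m and angle between each of heatsink_center, capacitor_center, contactor_center's own z axis and vertical below 0.1 rad and angle between the y axis of heatsink_center and the x axis of plate_pad, either way round below 0.2 rad and contact force between the fingers and heatsink below 0.5 N and linear speed of each of heatsink, capacitor, contactor below 0.02 m/s and angular speed of each of heatsink, capacitor, contactor below 0.3 rad/s and distance of each of capacitor_center, contactor_center from where it was at the start of the episode below 0.014 m and angle between the x axis of contactor_center and the x axis of case, either way round below 0.25 rad and contact force between the fingers and capacitor below 0.5 N and contact force between the fingers and contactor below 0.5 N); the robot touches nothing.
It fails at once if the capacitor falls over (angle between capacitor_center's own z axis and vertical above 1.1 rad).
It fails at once if the contactor falls over (angle between contactor_center's own z axis and vertical above 1.1 rad).
It fails at once if the heat-sink module falls over (angle between heatsink_center's own z axis and vertical above 1.1 rad).
It also fails if it takes over 131 s, if anything falls off the work surface, if the arm or the gripper's body presses on something with over 40 N, if the wrist force passes 120 N, or if a joint passes its speed limit or range.

ROBOT

A 6-joint arm with a two-finger parallel gripper is mounted at the origin on the work surface. World frame = base frame: x ahead of the robot, y to its left, z up, the work surface at z = 0. Lengths are in m, angles in rad, forces in N, time in s.
With the tool pointing down it reaches from about 0.325 to 1 m from the base axis. Payload 5.1 kg.
Tool frame: the origin (TCP) lies midway between the tips of the shut fingers; the grasp point (between the pads) lies 19 mm behind it; z points along the fingers, y is the line along which they close (so a half turn about z gives the same grasp; the last joint's range is limited). The gripper opens to 85 mm and grips with 20 to 120 N. Pads are 22 mm wide; open, the fingers measure 114 mm over their backs; the gripper's body (76 mm by 85 mm) begins 54 mm behind the grasp point. The pads swing forward as they close: fully open they stand 13 mm farther back than shut.
Start: joints at [1.188, 0.124, 1.65, -0, 1.367, -0.083], TCP at [0.192, 0.621, 0.231] pointing down, gripper open.
Joint ranges: [-2.61, 2.61], [-1.02, 2.33], [0.03, 2.71], [-1.35, 4.49], [0.32, 2.68], [-2.91, 2.91]. Speed limits (rad/s): [2.57, 2.57, 3.14, 3.14, 3.14, 3.14].

INTERFACE

Orientations are given as a 3x3 rotation matrix whose columns are the frame's x, y, z axes.
In Python, from rig import r, read_camera, calibration, search_frame, spot_point gives the robot as it stands. The module is installed in compiled form; this text tells all that it offers.
- The arm moves only by the tool move_arm, never from a script. Its argument "increments" is a list that holds one entry, the list of rows, each a list of 7 numbers: the turn, a rotation vector about the tool's x, y, z each as a share of 30 degrees, from -1 to 1, then the shift along the tool's x, y, z each as a share of 25 mm, from -1 to 1, then the opening, from -1 (shut) to 1 (fully open). In form: [[[rx, ry, rz, dx, dy, dz, jaw], ...]]. A call has exactly 5 rows; each row shifts and turns the commanded pose from where the row before left it, along the tool's axes as they then stand; what a row does not reach is not made up. A row lasts 1/12 s, in which the tool goes at most 41.7 mm and 7.16 degrees, less where a joint would pass 70% of its speed; a pose out of reach is approached as far as the arm can. A call with a number of a shift or a turn outside -1 to 1 is refused whole. A call with a gripper value outside its range is refused whole. The fingers move at their own pace and stop on an object; "squeeze" is the grip in N (left out, the last holds). Time passes only in rows, so rows that do not move let the fingers close, or fill a call up. It gives the time, the measured TCP pose, the force, the opening and the grip force at its end, in the units of the state.
- r.state(): the state, without advancing time (a new reading comes with each control period).
- read_camera(name): name is "scene" or "top" or "wrist"; returns (picture, depth): 480x640x3 uint8, blue, green, red; 480x640 float32, m along the optical axis (not along the pixel's ray), 0 where there is no reading.
- calibration(name): a dict with "K" (3x3 intrinsics, pixels), "extrinsics" (4x4, takes a point from world to camera coordinates). Camera axes: x right, y down, z forward; pixel columns grow to the right and rows downward; lengths in m; the calibration is good to about 2 mm. A picture is of the moment at which its call begins: read the wrist's pose just before it. calibration takes no time and is no camera call; for the wrist camera it gives the pose at the moment of the call.
- r.hand_in(): hands the job in; it is judged then, once.
Trained networks look in the newest picture that a camera, given by its name, has taken for a name from the list of things; names that differ only in an ending like _2 or _b are one class to them, and where a whole thing is asked for, a point or a joint stands for the part that bears it (a point fixed in the world has none). Each returns a list of dicts, best first, with "p" (0 to 1); they miss things now and then, are a little off and sometimes report something else, mostly with a low value. They report only what shows in the picture. A call takes as long as a camera call.
- search_frame(camera, label): "position" ([x, y, z] in m, in world coordinates, good to about 4 mm: the middle of the surface that is visible of it).
- spot_point(camera, label): "position" ([x, y, z] in m, in world coordinates, good to about 4 mm: a listed point, or the origin of a listed thing).
The state is a dict: "time": time; "joint_pos": joint angles; "joint_velocities": joint speeds; "joint_efforts": joint torques, N m; "ee_pos": TCP position; "eef_rot": TCP orientation; "contact_force": force on the tool from outside, world axes, zero at the start; "ft_torque": the same for the moment, N m; "finger_gap": finger opening in m; "finger_force": force on a finger pad.
Only numpy, scipy, OpenCV 4.12 (cv2) and the standard library are available. Lean on these libraries where they do the work, as an engineer would, in place of code of your own. Each camera call takes 0.05 s, during which the arm holds its last target. There are 200 camera calls.

## Working session

There is one attempt and no reset: what is moved stays moved. The work goes in short steps, Python scripts to look and compute and a tool call to move; the robot and the scene stay as the last step left them, time stands still between calls to the robot, and variables do not carry over. Pictures are saved under pics/ and viewed, at most 14 in all, crops included, and the job is handed in when it is done.

Besides the shell and the picture viewer there is one more tool, called after "Request:" by a JSON object that holds its "name" and its "arguments". move_arm: Moves the arm, as the interface text tells. Shift numbers are shares of 25 mm and turn numbers shares of 30 degrees, none past 1 either way. Its arguments: {"type":"object","properties":{"increments":{"type":"array","items":{"type":"array","items":{"type":"array","items":{"type":"number","minimum":-1,"maximum":1}}}},"squeeze":{"type":"number"}},"required":["increments"]}

```bash
mkdir -p pics; cat > h.py <<'E'
import numpy as np, cv2
from rig import r, read_camera, calibration, search_frame, spot_point
def pts(name,d):
    c=calibration(name);K=c["K"];E=np.array(c["extrinsics"])
    v,u=np.mgrid[:480,:640]
    P=np.stack([(u-K[0][2])/K[0][0]*d,(v-K[1][2])/K[1][1]*d,d],-1)
    return (P-E[:3,3])@E[:3,:3]
E
python3 - <<'E'
from h import *
np.set_printoptions(precision=3,suppress=True)
s=r.state();print(s)
for n in["top","scene"]:
    im,d=read_camera(n);cv2.imwrite(f"pics/{n}0.png",im);np.save(f"{n}0.npy",d)
    print(n,calibration(n))
    for l in["case","heatsink_center","capacitor_center","contactor_center","tray","plate_pad"]:
        print(l,[(round(q["p"],2),np.round(q["position"],3)) for q in spot_point(n,l)[:2]])
E
```

```text
{'time': 0.0, 'joint_pos': array([ 1.188,  0.125,  1.652,  0.   ,  1.367, -0.083]), 'joint_velocities': array([ 0.   ,  0.001,  0.001,  0.   ,  0.001, -0.   ]), 'joint_efforts': array([ -0.003, -42.358, -36.547,  -0.   ,   0.006,  -0.   ]), 'ee_pos': array([0.192, 0.62 , 0.23 ]), 'eef_rot': array([[-0.955,  0.295, -0.001],
       [ 0.295,  0.955, -0.002],
       [ 0.   , -0.002, -1.   ]]), 'contact_force': array([ 0.269, -0.148, -0.639]), 'ft_torque': array([-0.021, -0.041,  0.022]), 'finger_force': 0.0, 'finger_gap': 0.08542124954848793}
top {'K': array([[585.697,   0.   , 311.643],
       [  0.   , 585.697, 236.612],
       [  0.   ,   0.   ,   1.   ]]), 'extrinsics': array([[ 0.017, -1.   , -0.008,  0.01 ],
       [-0.988, -0.016, -0.154,  0.545],
       [ 0.154,  0.01 , -0.988,  0.943],
       [ 0.   ,  0.   ,  0.   ,  1.   ]])}
case [(0.65, array([ 0.6  , -0.038,  0.004])), (0.49, array([ 0.618, -0.034,  0.024]))]
heatsink_center [(0.91, array([ 0.617, -0.037,  0.021]))]
capacitor_center [(0.75, array([ 0.564, -0.001,  0.046]))]
contactor_center [(0.72, array([ 0.564, -0.066,  0.048]))]
tray [(0.74, array([ 0.422, -0.284,  0.002]))]
plate_pad [(0.72, array([0.519, 0.315, 0.014]))]
scene {'K': array([[518.207,   0.   , 320.201],
       [  0.   , 518.207, 245.903],
       [  0.   ,   0.   ,   1.   ]]), 'extrinsics': array([[-0.585,  0.811, -0.02 ,  0.325],
       [ 0.441,  0.297, -0.847, -0.199],
       [-0.681, -0.504, -0.532,  1.475],
       [ 0.   ,  0.   ,  0.   ,  1.   ]])}
case [(0.95, array([ 0.605, -0.033,  0.003]))]
heatsink_center [(0.85, array([ 0.616, -0.032,  0.024])), (0.18, array([ 0.426, -0.283,  0.002]))]
capacitor_center [(0.85, array([ 0.561, -0.   ,  0.053]))]
contactor_center [(0.93, array([ 0.563, -0.065,  0.049]))]
tray [(0.78, array([ 0.429, -0.282, -0.001]))]
plate_pad [(0.79, array([0.52 , 0.314, 0.016]))]
```

View pics/top0.png

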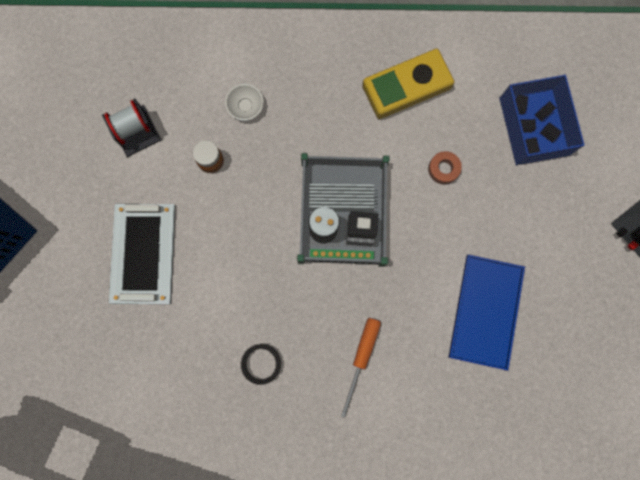

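```bash
python3 - <<'E'
from h import *
np.set_printoptions(precision=4,suppress=True)
d=np.load("top0.npy");P=pts("top",d);im=cv2.imread("pics/top0.png")
def rect(n,m):
    q=P[m];
    a=cv2.minAreaRect((q[:,:2]*1000).astype(np.float32));print(n,len(q),q[:,2].mean().round(4),"mean",q[:,:2].mean(0),"rect",np.round(a[0],1),np.round(a[1],1),round(a[2],1))
x,y,z=P[...,0],P[...,1],P[...,2];ok=d>0
C=ok&(x>.5)&(x<.63)
rect("cap",C&(z>.08)&(z<.105)&(y>-.035))
rect("con",C&(z>.08)&(z<.105)&(y<-.035))
rect("hs",ok&(x>.585)&(x<.65)&(abs(y+.033)<.08)&(z>.034)&(z<.0465))
hsv=cv2.cvtColor(im,cv2.COLOR_BGR2HSV)
blue=ok&(hsv[...,0]>95)&(hsv[...,0]<130)&(hsv[...,1]>100)&(y<-.15)&(z<.03)
n,l,st,_=cv2.connectedComponentsWithStats(blue.astype(np.uint8));k=1+st[1:,4].argmax()
rect("tray",l==k)
pl=ok&(y>.19)&(y<.43)&(x>.35)&(x<.65)&(hsv[...,2]<70)&(z>.005)&(z<.022)
n,l,st,_=cv2.connectedComponentsWithStats(pl.astype(np.uint8));k=1+st[1:,4].argmax();rect("pad",l==k)
w=ok&(x>.45)&(x<.75)&(abs(y+.035)<.12)&(z>.038)&(z<.053)&~((x>.53)&(x<.65)&(abs(y+.033)<.062))
n,l,st,_=cv2.connectedComponentsWithStats(w.astype(np.uint8))
for k in range(1,n):
    if st[k,4]>150: rect("case",l==k)
rect("caseall",w)
E
```

```text
cap 914 0.0887 mean [0.5598 0.1098] rect [555.8 251.9] [ 52.3 550.6] 1.2
con 713 0.0879 mean [ 0.5621 -0.0874] rect [ 565.5 -274.3] [ 40.9 470.3] 1.1
hs 1273 0.0403 mean [ 0.6172 -0.0311] rect [617.9 -33.6] [144.4  64.4] 89.6
tray 6180 0.004 mean [ 0.4254 -0.282 ] rect [ 426.5 -280.2] [100.7 177.6] 78.7
pad 2433 0.0126 mean [0.5161 0.3142] rect [517.1 314.6] [126.3  59.7] 1.0
case 1173 0.0444 mean [ 0.5957 -0.036 ] rect [595.6 -33.5] [150.6 187.8] 88.9
caseall 1173 0.0444 mean [ 0.5957 -0.036 ] rect [595.6 -33.5] [150.6 187.8] 88.9
```

The top picture shows the case in the middle, with the capacitor at (323,222), the contactor at (362,225) and the heat sink behind them at (342,195). The tray is at (487,312) and the test plate at (142,254). These agree with the networks and the depth fits. I'll rotate, then move over the case.

Request:
{"name": "move_arm", "arguments": {"increments": [[[0,0,0.164,0,0,0,1],[0,0,0.164,0,0,0,1],[0,0,0.164,0,0,0,1],[0,0,0.164,0,0,0,1],[0,0,0.164,0,0,0,1]]]}}

```text
time: 1.12
ee_pos: [0.192, 0.621, 0.2314]
eef_rot: [[-0.743, 0.669, 0.0], [0.669, 0.743, 0.0], [0.0, 0.0, -1.0]]
contact_force: [0.1, 0.9, -0.2]
finger_gap: 0.0853
finger_force: 0.0
```

Request:
{"name": "move_arm", "arguments": {"increments": [[[0,0,0.164,0,0,0,1],[0,0,0.164,0,0,0,1],[0,0,0.164,0,0,0,1],[0,0,0.164,0,0,0,1],[0,0,0.164,0,0,0,1]]]}}

```text
time: 1.53
ee_pos: [0.192, 0.621, 0.2313]
eef_rot: [[-0.397, 0.918, -0.0], [0.918, 0.397, 0.0], [0.0, -0.0, -1.0]]
contact_force: [-0.2, -0.2, -0.0]
finger_gap: 0.0856
finger_force: 0.0
```

Request:
{"name": "move_arm", "arguments": {"increments": [[[0,0,0.164,0,0,0,1],[0,0,0.164,0,0,0,1],[0,0,0.164,0,0,0,1],[0,0,0.164,0,0,0,1],[0,0,0.164,0,0,0,1]]]}}

```text
time: 1.95
ee_pos: [0.192, 0.621, 0.2313]
eef_rot: [[0.021, 1.0, -0.0], [1.0, -0.021, 0.0], [0.0, -0.0, -1.0]]
contact_force: [-1.0, 0.1, 0.0]
finger_gap: 0.0855
finger_force: 0.0
```

Request:
{"name": "move_arm", "arguments": {"increments": [[[0,0,0,-0.86,0.51,0,1],[0,0,0,-0.86,0.51,0,1],[0,0,0,-0.86,0.51,0,1],[0,0,0,-0.86,0.51,0,1],[0,0,0,-0.86,0.51,0,1]]]}}

```text
time: 2.37
ee_pos: [0.2543, 0.5114, 0.2314]
eef_rot: [[0.017, 1.0, 0.0], [1.0, -0.017, 0.0], [0.0, 0.0, -1.0]]
contact_force: [1.1, -0.8, -0.0]
finger_gap: 0.0853
finger_force: 0.0
```

Request:
{"name": "move_arm", "arguments": {"increments": [[[0,0,0,-0.86,0.51,0,1],[0,0,0,-0.86,0.51,0,1],[0,0,0,-0.86,0.51,0,1],[0,0,0,-0.86,0.51,0,1],[0,0,0,-0.86,0.51,0,1]]]}}

```text
time: 2.78
ee_pos: [0.3162, 0.4028, 0.2315]
eef_rot: [[0.017, 1.0, 0.0], [1.0, -0.017, 0.0], [0.0, 0.0, -1.0]]
contact_force: [0.6, -0.6, -1.1]
finger_gap: 0.0852
finger_force: 0.0
```

Request:
{"name": "move_arm", "arguments": {"increments": [[[0,0,0,-0.86,0.51,0,1],[0,0,0,-0.86,0.51,0,1],[0,0,0,-0.86,0.51,0,1],[0,0,0,-0.86,0.51,0,1],[0,0,0,-0.86,0.51,0,1]]]}}

```text
time: 3.2
ee_pos: [0.3782, 0.2942, 0.2316]
eef_rot: [[0.017, 1.0, 0.001], [1.0, -0.017, 0.0], [0.0, 0.001, -1.0]]
contact_force: [0.5, -0.2, 0.4]
finger_gap: 0.0851
finger_force: 0.0
```

Request:
{"name": "move_arm", "arguments": {"increments": [[[0,0,0,-0.86,0.51,0,1],[0,0,0,-0.86,0.51,0,1],[0,0,0,-0.86,0.51,0,1],[0,0,0,-0.86,0.51,0,1],[0,0,0,-0.86,0.51,0,1]]]}}

```text
time: 3.62
ee_pos: [0.4401, 0.1856, 0.2316]
eef_rot: [[0.017, 1.0, 0.001], [1.0, -0.017, 0.0], [0.0, 0.001, -1.0]]
contact_force: [0.3, 0.5, -0.1]
finger_gap: 0.0856
finger_force: 0.0
```

Request:
{"name": "move_arm", "arguments": {"increments": [[[0,0,0,-0.86,0.51,0,1],[0,0,0,-0.86,0.51,0,1],[0,0,0,-0.86,0.51,0,1],[0,0,0,-0.86,0.51,0,1],[0,0,0,-0.86,0.51,0,1]]]}}

```text
time: 4.03
ee_pos: [0.502, 0.0769, 0.2316]
eef_rot: [[0.017, 1.0, 0.001], [1.0, -0.017, 0.0], [0.0, 0.001, -1.0]]
contact_force: [0.9, -0.2, 0.4]
finger_gap: 0.085
finger_force: 0.0
```

Request:
{"name": "move_arm", "arguments": {"increments": [[[0,0,0,-0.86,0.51,0,1],[0,0,0,-0.86,0.51,0,1],[0,0,0,-0.86,0.51,0,1],[0,0,0,-0.86,0.51,0,1],[0,0,0,-0.86,0.51,0,1]]]}}

```text
time: 4.45
ee_pos: [0.5639, -0.0316, 0.2315]
eef_rot: [[0.017, 1.0, 0.0], [1.0, -0.017, 0.0], [0.0, 0.0, -1.0]]
contact_force: [0.4, 0.7, -0.1]
finger_gap: 0.0852
finger_force: 0.0
```

```bash
python3 - <<'E'
from h import *
np.set_printoptions(precision=4,suppress=True)
print(r.state()["ee_pos"])
im,d=read_camera("wrist");cv2.imwrite("pics/w1.png",im);P=pts("wrist",d);np.save("w1.npy",P)
for l in["heatsink_center","capacitor_center","contactor_center"]:
    print(l,[(round(q["p"],2),np.round(q["position"],3)) for q in spot_point("wrist",l)[:1]])
x,y,z=P[...,0],P[...,1],P[...,2];ok=d>0
def rect(n,m):
    q=P[m]
    if len(q)<20: print(n,len(q));return
    a=cv2.minAreaRect((q[:,:2]*1000).astype(np.float32));print(n,len(q),np.median(q[:,2]).round(4),"rect",np.round(a[0],1),np.round(a[1],1),round(a[2],1))
C=ok&(x>.53)&(x<.6)&(y<.06)&(y>-.12)
rect("cap",C&(z>.083)&(z<.093)&(y>-.034));rect("con",C&(z>.08)&(z<.1)&(y<-.034))
rect("hs",ok&(x>.592)&(x<.645)&(abs(y+.033)<.062)&(z>.036)&(z<.05))
E
```

```text
[ 0.5639 -0.0316  0.2315]
heatsink_center [(0.87, array([ 0.616, -0.034,  0.021]))]
capacitor_center []
contactor_center []
cap 3503 0.0894 rect [565.3  -6.1] [48.7 48.7] 17.2
con 3218 0.0897 rect [562.8 -69.6] [46.2 38. ] 86.7
hs 4102 0.0424 rect [617.3 -31.4] [120.6  52.5] 88.9
```

View pics/w1.png

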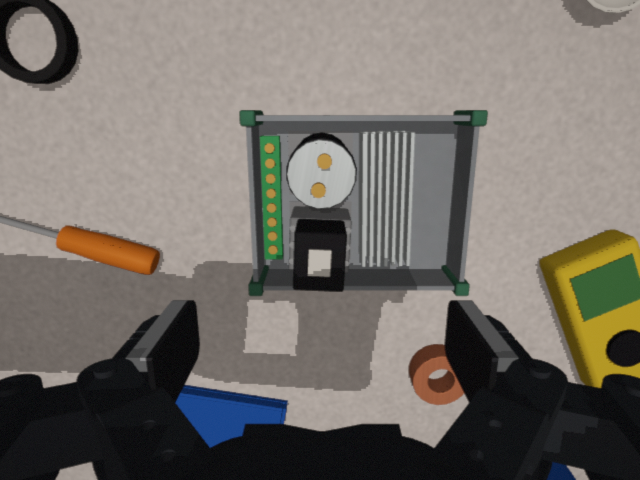

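The wrist view shows the capacitor top at (321,172), the contactor at (320,255) and the heat sink at (387,200), all upright and square. The y values from wrist and top differ by 5 mm, so I'll redo the top-camera fit with tighter limits.

```bash
python3 - <<'E'
from h import *
def rect(n,P,m):
    q=P[m];a=cv2.minAreaRect((q[:,:2]*1000).astype(np.float32));print(n,len(q),np.median(q,0).round(4),"rect",np.round(a[0],1),np.round(a[1],1),round(a[2],1))
for P,n in((pts("top",np.load("top0.npy")),"top"),(np.load("w1.npy"),"wr"),(pts("scene",np.load("scene0.npy")),"sc")):
    x,y,z=P[...,0],P[...,1],P[...,2]
    C=(x>.53)&(x<.6)
    rect(n+"cap",P,C&(z>.083)&(z<.093)&(y>-.036)&(y<.05));rect(n+"con",P,C&(z>.083)&(z<.1)&(y<-.038)&(y>-.12))
    rect(n+"hs",P,(x>.585)&(x<.642)&(abs(y+.034)<.062)&(z>.0405)&(z<.0435))
    rect(n+"walls",P,(x>.48)&(x<.71)&(abs(y+.034)<.1)&(z>.043)&(z<.054)&~((x>.53)&(x<.66)&(abs(y+.034)<.064)))
E
```

```text
topcap 631 [ 5.626e-01 -3.000e-04  8.800e-02] rect [5.636e+02 3.000e-01] [47.5 46.9] 1.0
topcon 661 [ 0.5613 -0.0632  0.0882] rect [561.5 -63.6] [46.  38.2] 86.2
tophs 396 [ 0.6174 -0.0277  0.0417] rect [616.9 -29.3] [ 40.4 109. ] 0.4
topwalls 793 [ 0.5849 -0.0386  0.0453] rect [595.6 -33.5] [150.6 187.8] 88.9
wrcap 3503 [ 0.5655 -0.0048  0.0894] rect [565.3  -6.1] [48.7 48.7] 17.2
wrcon 3163 [ 0.5628 -0.0677  0.0898] rect [562.8 -69.6] [46.2 38. ] 86.7
wrhs 2919 [ 0.6181 -0.0317  0.0425] rect [611.9 -36.5] [110.2  53.3] 89.8
wrwalls 4417 [ 0.6074 -0.0281  0.0458] rect [596.3 -39.5] [150.6 186.9] 88.9
sccap 258 [0.571  0.0025 0.0893] rect [565.3  -0.6] [48.7 47.7] 26.5
sccon 262 [ 0.5667 -0.0607  0.0891] rect [562.9 -64.3] [48.5 40.1] 86.0
schs 446 [ 0.6172 -0.0293  0.042 ] rect [612.4 -31.7] [113.7  53.7] 88.2
scwalls 510 [0.6503 0.0075 0.0454] rect [596.4 -34.4] [153.4 187.7] 88.7
```

```bash
cat >> h.py <<'E'
def go(x,y,z,th,start=None,th0=None):
    s=r.state();p=np.array(s["ee_pos"]) if start is None else np.array(start);R=s["eef_rot"]
    t0=np.degrees(np.arctan2(R[1][1],R[0][1])) if th0 is None else th0
    d=np.array([x,y,z])-p;t=np.radians(th)
    print("at",p.round(4),"th",t0.round(2) if th0 is None else th0,"| rz",round((t0-th)/30,3),"| dx dy dz",np.round(np.array([-d[0]*np.sin(t)+d[1]*np.cos(t),d[0]*np.cos(t)+d[1]*np.sin(t),-d[2]])/.025,2))
E
python3 -c "
from h import *
s=r.state();print(s['joint_velocities'],s['time'])
go(.5623,-.064,.052,-3.5)"
```

```text
[ 0.02365349 -0.01590059  0.01449546  0.00149305  0.00107849 -0.00104885] 4.65
at [ 0.5634 -0.0307  0.2312] th -1.05 | rz 0.082 | dx dy dz [-1.33  0.04  7.17]
```

Request:
{"name": "move_arm", "arguments": {"increments": [[[0,0,0.082,-0.5,0.04,0,1],[0,0,0,-0.5,0,0,1],[0,0,0,-0.33,0,0,1],[0,0,0,0,0,0,1],[0,0,0,0,0,0,1]]]}}

```text
time: 5.07
ee_pos: [0.5628, -0.0641, 0.2314]
eef_rot: [[0.061, 0.998, 0.0], [0.998, -0.061, 0.0], [0.0, 0.0, -1.0]]
contact_force: [0.4, -0.1, -0.8]
finger_gap: 0.0855
finger_force: 0.0
```

```bash
python3 - <<'E'
from h import *
print(r.state()["ee_pos"])
def rect(n,P,m):
    q=P[m];a=cv2.minAreaRect((q[:,:2]*1000).astype(np.float32));print(n,len(q),np.median(q,0).round(4),"rect",np.round(a[0],1),np.round(a[1],1),round(a[2],1))
for n in("wrist","top"):
    c0=calibration(n);im,d=read_camera(n);P=pts(n,d);print(r.state()["ee_pos"],np.linalg.inv(c0["extrinsics"])[:3,3],np.linalg.inv(calibration(n)["extrinsics"])[:3,3])
    x,y,z=P[...,0],P[...,1],P[...,2]
    C=(x>.53)&(x<.6)&(z<.1)
    for l,m in(("cap",C&(z>.083)&(z<.093)&(y>-.036)&(y<.05)),("con",C&(z>.083)&(z<.1)&(y<-.038)&(y>-.12))):
        if m.sum()>20: rect(n+l,P,m)
go(.5623,-.064,.052,-3.5)
E
```

```text
[ 0.56279025 -0.06407173  0.23144549]
[ 0.56282678 -0.06374246  0.23140293] [0.56678524 0.00598206 0.37454773] [0.56680404 0.00630482 0.3745329 ]
wristcap 3861 [ 0.5636 -0.0014  0.0894] rect [563.4  -2. ] [48.7 49.2] 60.1
wristcon 3409 [ 0.561  -0.0642  0.0896] rect [561.  -65.5] [45.9 37.9] 86.4
[ 0.56287926 -0.06356574  0.23140022] [0.39361656 0.00935946 1.0159373 ] [0.39361656 0.00935946 1.0159373 ]
topcap 67 [0.569  0.019  0.0876] rect [573.4   2.7] [26.8 48.8] 15.0
topcon 135 [ 0.571  -0.0503  0.088 ] rect [570.6 -59.4] [37.7 21.6] 79.2
at [ 0.5629 -0.0636  0.2314] th -3.44 | rz 0.002 | dx dy dz [-0.02 -0.02  7.18]
```

Request:
{"name": "move_arm", "arguments": {"increments": [[[0,0,0,-0.02,-0.03,0.9,1],[0,0,0,0,0,0.9,1],[0,0,0,0,0,0.9,1],[0,0,0,0,0,0.9,1],[0,0,0,0,0,0.9,1]]]}}

```text
time: 5.58
ee_pos: [0.5622, -0.0636, 0.118]
eef_rot: [[0.059, 0.998, 0.0], [0.998, -0.059, 0.0], [0.0, 0.0, -1.0]]
contact_force: [0.6, 0.6, 0.6]
finger_gap: 0.0858
finger_force: 0.0
```

Request:
{"name": "move_arm", "arguments": {"increments": [[[0,0,0,0,0,0.9,1],[0,0,0,0,0,0.9,1],[0,0,0,0,0,0.5,1],[0,0,0,0,0,0.38,1],[0,0,0,0,0,0,1]]]}}

```text
time: 6.0
ee_pos: [0.5609, -0.0636, 0.0498]
eef_rot: [[0.06, 0.998, -0.004], [0.998, -0.06, 0.001], [0.001, -0.004, -1.0]]
contact_force: [-0.9, 0.3, 0.4]
finger_gap: 0.0852
finger_force: 0.0
```

Request:
{"name": "move_arm", "arguments": {"increments": [[[0,0,0,0,0,0,-1],[0,0,0,0,0,0,-1],[0,0,0,0,0,0,-1],[0,0,0,0,0,0,-1],[0,0,0,0,0,0,-1]]], "squeeze": 50}}

```text
time: 6.42
ee_pos: [0.5629, -0.0643, 0.0533]
eef_rot: [[0.06, 0.998, 0.002], [0.998, -0.06, -0.0], [-0.0, 0.002, -1.0]]
contact_force: [-1.6, 0.8, 4.8]
finger_gap: 0.0376
finger_force: 53.2
```

Request:
{"name": "move_arm", "arguments": {"increments": [[[0,0,0,0,0,0,-1],[0,0,0,0,0,0,-1],[0,0,0,0,0,0,-1],[0,0,0,0,0,0,-1],[0,0,0,0,0,0,-1]]]}}

```text
time: 6.83
ee_pos: [0.5629, -0.0643, 0.0533]
eef_rot: [[0.06, 0.998, 0.002], [0.998, -0.06, -0.0], [-0.0, 0.002, -1.0]]
contact_force: [-3.7, -0.0, 5.7]
finger_gap: 0.0376
finger_force: 53.3
```

Request:
{"name": "move_arm", "arguments": {"increments": [[[0,0,0,0,0,-0.5,-1],[0,0,0,0,0,-0.9,-1],[0,0,0,0,0,-1,-1],[0,0,0,0,0,-1,-1],[0,0,0,0,0,-1,-1]]]}}

```text
time: 7.25
ee_pos: [0.5613, -0.0639, 0.1623]
eef_rot: [[0.06, 0.998, -0.002], [0.998, -0.06, 0.0], [0.0, -0.002, -1.0]]
contact_force: [0.6, -0.4, -4.0]
finger_gap: 0.0372
finger_force: 52.0
```

Request:
{"name": "move_arm", "arguments": {"increments": [[[0,0,-0.1,0,0,-0.4,-1],[0,0,-0.2,0,0,0,-1],[0,0,-0.2,0,0,0,-1],[0,0,-0.2,0,0,0,-1],[0,0,-0.2,0,0,0,-1]]]}}

```text
time: 7.67
ee_pos: [0.5614, -0.0639, 0.1714]
eef_rot: [[-0.404, 0.915, -0.001], [0.915, 0.404, 0.0], [0.001, -0.001, -1.0]]
contact_force: [0.1, 0.1, -4.4]
finger_gap: 0.0375
finger_force: 52.2
```

Request:
{"name": "move_arm", "arguments": {"increments": [[[0,0,-0.2,0,0,0,-1],[0,0,-0.2,0,0,0,-1],[0,0,-0.2,0,0,0,-1],[0,0,-0.2,0,0,0,-1],[0,0,-0.2,0,0,0,-1]]]}}

```text
time: 8.08
ee_pos: [0.5614, -0.0639, 0.1712]
eef_rot: [[-0.808, 0.59, -0.002], [0.59, 0.808, 0.0], [0.002, -0.001, -1.0]]
contact_force: [-0.6, 0.1, -3.9]
finger_gap: 0.0374
finger_force: 52.2
```

Request:
{"name": "move_arm", "arguments": {"increments": [[[0,0,-0.2,0,0,0,-1],[0,0,-0.2,0,0,0,-1],[0,0,-0.2,0,0,0,-1],[0,0,-0.2,0,0,0,-1],[0,0,-0.04,0,0,0,-1]]]}}

```text
time: 8.5
ee_pos: [0.5614, -0.0639, 0.1712]
eef_rot: [[-0.981, 0.192, -0.002], [0.192, 0.981, 0.0], [0.002, 0.0, -1.0]]
contact_force: [-0.2, 0.8, -3.4]
finger_gap: 0.0375
finger_force: 52.2
```

Request:
{"name": "move_arm", "arguments": {"increments": [[[0,0,0,0.1,-0.4,0,-1],[0,0,0,0.2,-0.8,0,-1],[0,0,0,0.2,-0.9,0,-1],[0,0,0,0.2,-0.9,0,-1],[0,0,0,0.2,-0.9,0,-1]]]}}

```text
time: 8.92
ee_pos: [0.52, -0.1566, 0.1716]
eef_rot: [[-0.98, 0.197, -0.001], [0.197, 0.98, -0.0], [0.001, -0.0, -1.0]]
contact_force: [-0.2, -1.0, -3.8]
finger_gap: 0.0374
finger_force: 52.1
```

Request:
{"name": "move_arm", "arguments": {"increments": [[[0,0,0,0.2,-0.9,0,-1],[0,0,0,0.2,-0.9,0,-1],[0,0,0,0.2,-0.9,0,-1],[0,0,0,0.2,-0.9,0,-1],[0,0,0,0.2,-0.9,0,-1]]]}}

```text
time: 9.33
ee_pos: [0.4733, -0.2621, 0.1717]
eef_rot: [[-0.98, 0.198, -0.001], [0.198, 0.98, -0.0], [0.001, -0.0, -1.0]]
contact_force: [0.5, 0.2, -3.4]
finger_gap: 0.0374
finger_force: 52.1
```

Request:
{"name": "move_arm", "arguments": {"increments": [[[0,0,0,0.13,-0.7,0,-1],[0,0,0,0,-0.44,0,-1],[0,0,0,0,0,0,-1],[0,0,0,0,0,0,-1],[0,0,0,0,0,0,-1]]]}}

```text
time: 9.75
ee_pos: [0.466, -0.2876, 0.1717]
eef_rot: [[-0.981, 0.195, -0.0], [0.195, 0.981, 0.001], [0.0, 0.001, -1.0]]
contact_force: [-0.2, 0.1, -4.5]
finger_gap: 0.0373
finger_force: 52.2
```

```bash
python3 - <<'E'
from h import *
s=r.state();print(s["time"],s["finger_gap"])
go(.4657,-.2883,.0545,78.7)
for n in("top",):
    im,d=read_camera(n);cv2.imwrite("pics/t2.png",im)
E
```

```text
9.75 0.03732998351959062
at [ 0.466  -0.2876  0.1717] th 78.74 | rz 0.001 | dx dy dz [ 0.01 -0.03  4.69]
```

View pics/t2.png

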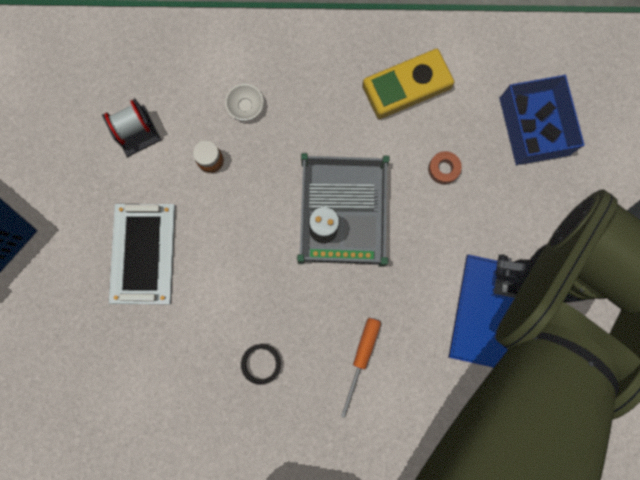

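The top view shows the capacitor undisturbed at (323,222) and the contactor held over the far half of the tray, so I'll lower it and release.

Request:
{"name": "move_arm", "arguments": {"increments": [[[0,0,0,0,-0.03,0.8,-1],[0,0,0,0,0,1,-1],[0,0,0,0,0,1,-1],[0,0,0,0,0,0.9,-1],[0,0,0,0,0,0.6,-1]]]}}

```text
time: 10.22
ee_pos: [0.465, -0.287, 0.0617]
eef_rot: [[-0.981, 0.194, -0.003], [0.194, 0.981, 0.002], [0.003, 0.002, -1.0]]
contact_force: [-0.1, 0.5, -4.2]
finger_gap: 0.0377
finger_force: 52.1
```

Request:
{"name": "move_arm", "arguments": {"increments": [[[0,0,0,0,0,0.25,-1],[0,0,0,0,0,0.12,-1],[0,0,0,0,0,0.05,-1],[0,0,0,0,0,0,-1],[0,0,0,0,0,0,-1]]]}}

```text
time: 10.63
ee_pos: [0.4668, -0.2894, 0.0553]
eef_rot: [[-0.981, 0.195, 0.002], [0.195, 0.981, -0.002], [-0.002, -0.001, -1.0]]
contact_force: [-0.1, -0.1, -3.7]
finger_gap: 0.0375
finger_force: 52.1
```

Request:
{"name": "move_arm", "arguments": {"increments": [[[0,0,0,0,0,0.04,-1],[0,0,0,0,0,0.04,-1],[0,0,0,0,0,0.03,-1],[0,0,0,0,0,0,-1],[0,0,0,0,0,0,-1]]]}}

```text
time: 11.05
ee_pos: [0.4667, -0.2896, 0.0533]
eef_rot: [[-0.981, 0.195, 0.002], [0.195, 0.981, -0.001], [-0.002, -0.001, -1.0]]
contact_force: [-2.9, 1.5, 5.9]
finger_gap: 0.0373
finger_force: 53.1
```

Request:
{"name": "move_arm", "arguments": {"increments": [[[0,0,0,0,0,0,1],[0,0,0,0,0,0,1],[0,0,0,0,0,0,1],[0,0,0,0,0,0,1],[0,0,0,0,0,0,1]]]}}

```text
time: 11.47
ee_pos: [0.4658, -0.2889, 0.0511]
eef_rot: [[-0.981, 0.195, 0.0], [0.195, 0.981, -0.0], [-0.0, -0.0, -1.0]]
contact_force: [0.8, 0.7, -0.0]
finger_gap: 0.0858
finger_force: 0.0
```

Request:
{"name": "move_arm", "arguments": {"increments": [[[0,0,0,0,0,-0.3,1],[0,0,0,0,0,-0.9,1],[0,0,0,0,0,-1,1],[0,0,0,0,0,-1,1],[0,0,0,0,0,-1,1]]]}}

```text
time: 11.88
ee_pos: [0.4657, -0.2888, 0.1576]
eef_rot: [[-0.981, 0.195, -0.0], [0.195, 0.981, 0.0], [0.0, 0.0, -1.0]]
contact_force: [0.4, -0.2, -0.1]
finger_gap: 0.0853
finger_force: 0.0
```

```bash
python3 -c "
from h import *
go(.564,-.0008,.18,-1)"
```

```text
at [ 0.4657 -0.2888  0.1576] th 78.76 | rz 2.659 | dx dy dz [11.59  3.73 -0.9 ]
```

Request:
{"name": "move_arm", "arguments": {"increments": [[[0,0,0.19,0,0,-0.5,1],[0,0,0.19,0,0,-0.4,1],[0,0,0.19,0,0,0,1],[0,0,0.19,0,0,0,1],[0,0,0.19,0,0,0,1]]]}}

```text
time: 12.3
ee_pos: [0.466, -0.289, 0.1796]
eef_rot: [[-0.766, 0.643, 0.001], [0.643, 0.766, -0.001], [-0.001, 0.0, -1.0]]
contact_force: [-0.4, -0.7, -0.7]
finger_gap: 0.0853
finger_force: 0.0
```

Request:
{"name": "move_arm", "arguments": {"increments": [[[0,0,0.19,0,0,0,1],[0,0,0.19,0,0,0,1],[0,0,0.19,0,0,0,1],[0,0,0.19,0,0,0,1],[0,0,0.19,0,0,0,1]]]}}

```text
time: 12.72
ee_pos: [0.4658, -0.2889, 0.1791]
eef_rot: [[-0.366, 0.931, 0.0], [0.931, 0.366, -0.0], [-0.0, 0.0, -1.0]]
contact_force: [-0.5, -0.9, 0.9]
finger_gap: 0.0854
finger_force: 0.0
```

Request:
{"name": "move_arm", "arguments": {"increments": [[[0,0,0.19,0,0,0,1],[0,0,0.19,0,0,0,1],[0,0,0.19,0,0,0,1],[0,0,0.19,0,0,0,1],[0,0,0,0.5,0.2,0,1]]]}}

```text
time: 13.13
ee_pos: [0.4708, -0.2775, 0.1791]
eef_rot: [[0.022, 1.0, 0.0], [1.0, -0.022, -0.001], [-0.001, 0.0, -1.0]]
contact_force: [-0.3, -0.1, 0.2]
finger_gap: 0.0854
finger_force: 0.0
```

Request:
{"name": "move_arm", "arguments": {"increments": [[[0,0,0,0.9,0.3,0,1],[0,0,0,0.9,0.3,0,1],[0,0,0,0.9,0.3,0,1],[0,0,0,0.9,0.3,0,1],[0,0,0,0.9,0.3,0,1]]]}}

```text
time: 13.55
ee_pos: [0.5109, -0.1628, 0.179]
eef_rot: [[0.015, 1.0, 0.0], [1.0, -0.015, 0.0], [0.0, 0.0, -1.0]]
contact_force: [-0.4, 0.3, 0.2]
finger_gap: 0.0854
finger_force: 0.0
```

Request:
{"name": "move_arm", "arguments": {"increments": [[[0,0,0,0.9,0.3,0,1],[0,0,0,0.9,0.3,0,1],[0,0,0,0.9,0.3,0,1],[0,0,0,0.9,0.3,0,1],[0,0,0,0.9,0.3,0,1]]]}}

```text
time: 13.97
ee_pos: [0.5503, -0.0507, 0.179]
eef_rot: [[0.015, 1.0, 0.0], [1.0, -0.015, 0.0], [0.0, 0.0, -1.0]]
contact_force: [0.2, -0.0, 0.4]
finger_gap: 0.0856
finger_force: 0.0
```

Request:
{"name": "move_arm", "arguments": {"increments": [[[0,0,0,0.9,0.3,0,1],[0,0,0,0.9,0.2,0,1],[0,0,0,0.29,0.03,0,1],[0,0,0,0,0,0,1],[0,0,0,0,0,0,1]]]}}

```text
time: 14.38
ee_pos: [0.5641, -0.0005, 0.1787]
eef_rot: [[0.016, 1.0, -0.0], [1.0, -0.016, -0.0], [-0.0, -0.0, -1.0]]
contact_force: [-0.3, -0.4, -0.2]
finger_gap: 0.0852
finger_force: 0.0
```

```bash
python3 - <<'E'
from h import *
im,d=read_camera("wrist");P=pts("wrist",d)
x,y,z=P[...,0],P[...,1],P[...,2]
q=P[(x>.53)&(x<.6)&(z>.083)&(z<.093)&(y>-.04)&(y<.05)]
print(len(q),cv2.minAreaRect((q[:,:2]*1000).astype(np.float32)))
im,d=read_camera("top");P=pts("top",d);x,y,z=P[...,0],P[...,1],P[...,2]
q=P[(x>.38)&(x<.52)&(z>.08)&(z<.095)&(y<-.22)&(y>-.35)]
print("con",len(q),cv2.minAreaRect((q[:,:2]*1000).astype(np.float32)))
go(.564,-.0008,.052,-1)
E
```

```text
4648 ((563.3347778320312, -1.8142471313476562), (47.994380950927734, 47.69353103637695), 47.51787185668945)
con 728 ((468.83013916015625, -287.9295654296875), (38.29494857788086, 46.293724060058594), 78.96440124511719)
at [ 0.564  -0.0015  0.1786] th -1.03 | rz -0.001 | dx dy dz [ 0.03 -0.    5.06]
```

Request:
{"name": "move_arm", "arguments": {"increments": [[[0,0,0,0,0,0.8,1],[0,0,0,0,0,0.9,1],[0,0,0,0,0,0.9,1],[0,0,0,0,0,0.9,1],[0,0,0,0,0,0.8,1]]]}}

```text
time: 14.9
ee_pos: [0.5637, -0.0021, 0.0698]
eef_rot: [[0.019, 1.0, -0.001], [1.0, -0.019, -0.0], [-0.0, -0.001, -1.0]]
contact_force: [0.8, -0.4, 0.3]
finger_gap: 0.0852
finger_force: 0.0
```

Request:
{"name": "move_arm", "arguments": {"increments": [[[0,0,0,0,0,0.5,1],[0,0,0,0,0,0.26,1],[0,0,0,0,0,0,1],[0,0,0,0,0,0,1],[0,0,0,0,0,0,1]]]}}

```text
time: 15.32
ee_pos: [0.5654, -0.0012, 0.0536]
eef_rot: [[0.018, 1.0, 0.003], [1.0, -0.018, -0.0], [-0.0, 0.003, -1.0]]
contact_force: [-0.1, -0.3, 0.1]
finger_gap: 0.0856
finger_force: 0.0
```

Request:
{"name": "move_arm", "arguments": {"increments": [[[0,0,0,0,0,0,-1],[0,0,0,0,0,0,-1],[0,0,0,0,0,0,-1],[0,0,0,0,0,0,-1],[0,0,0,0,0,0,-1]]], "squeeze": 50}}

```text
time: 15.73
ee_pos: [0.5648, -0.0009, 0.0532]
eef_rot: [[0.018, 1.0, 0.001], [1.0, -0.018, -0.0], [-0.0, 0.001, -1.0]]
contact_force: [-1.9, -0.1, 6.0]
finger_gap: 0.0485
finger_force: 51.7
```

Request:
{"name": "move_arm", "arguments": {"increments": [[[0,0,0,0,0,0,-1],[0,0,0,0,0,0,-1],[0,0,0,0,0,0,-1],[0,0,0,0,0,0,-1],[0,0,0,0,0,0,-1]]]}}

```text
time: 16.15
ee_pos: [0.5648, -0.0009, 0.0532]
eef_rot: [[0.018, 1.0, 0.001], [1.0, -0.018, -0.0], [-0.0, 0.001, -1.0]]
contact_force: [-2.6, -0.7, 5.4]
finger_gap: 0.0482
finger_force: 51.7
```

Request:
{"name": "move_arm", "arguments": {"increments": [[[0,0,0,0,0,-0.5,-1],[0,0,0,0,0,-0.9,-1],[0,0,0,0,0,-1,-1],[0,0,0,0,0,-1,-1],[0,0,0,0,0,-1,-1]]]}}

```text
time: 16.57
ee_pos: [0.5636, -0.0008, 0.163]
eef_rot: [[0.018, 1.0, -0.001], [1.0, -0.018, 0.0], [0.0, -0.001, -1.0]]
contact_force: [0.5, -0.3, -2.5]
finger_gap: 0.0488
finger_force: 52.1
```

Request:
{"name": "move_arm", "arguments": {"increments": [[[0,0,-0.1,0,0,-0.4,-1],[0,0,-0.2,0,0,-0.1,-1],[0,0,-0.2,0,0,0,-1],[0,0,-0.2,0,0,0,-1],[0,0,-0.2,0,0,0,-1]]]}}

```text
time: 16.98
ee_pos: [0.5639, -0.0008, 0.1747]
eef_rot: [[-0.443, 0.897, -0.0], [0.897, 0.443, 0.0], [0.0, -0.0, -1.0]]
contact_force: [0.2, 0.2, -2.4]
finger_gap: 0.0489
finger_force: 52.2
```

Request:
{"name": "move_arm", "arguments": {"increments": [[[0,0,-0.2,0,0,0,-1],[0,0,-0.2,0,0,0,-1],[0,0,-0.2,0,0,0,-1],[0,0,-0.2,0,0,0,-1],[0,0,-0.2,0,0,0,-1]]]}}

```text
time: 17.4
ee_pos: [0.5638, -0.0008, 0.1744]
eef_rot: [[-0.832, 0.555, -0.001], [0.555, 0.832, 0.0], [0.001, -0.0, -1.0]]
contact_force: [-0.2, -0.4, -1.2]
finger_gap: 0.0484
finger_force: 52.2
```

Request:
{"name": "move_arm", "arguments": {"increments": [[[0,0,-0.2,0,0,0,-1],[0,0,-0.2,0,0,0,-1],[0,0,-0.2,0,0,0,-1],[0,0,-0.16,0,0,0,-1],[0,0,0,0.1,-0.3,0,-1]]]}}

```text
time: 17.82
ee_pos: [0.5602, -0.0072, 0.1745]
eef_rot: [[-0.981, 0.192, -0.0], [0.192, 0.981, 0.0], [0.0, 0.0, -1.0]]
contact_force: [0.4, 0.5, -1.2]
finger_gap: 0.0491
finger_force: 52.2
```

Request:
{"name": "move_arm", "arguments": {"increments": [[[0,0,0,0.3,-0.7,0,-1],[0,0,0,0.36,-0.9,0,-1],[0,0,0,0.36,-0.9,0,-1],[0,0,0,0.36,-0.9,0,-1],[0,0,0,0.36,-0.9,0,-1]]]}}

```text
time: 18.23
ee_pos: [0.4954, -0.1057, 0.1745]
eef_rot: [[-0.98, 0.197, -0.001], [0.197, 0.98, -0.0], [0.001, -0.0, -1.0]]
contact_force: [-0.4, -0.3, -1.5]
finger_gap: 0.049
finger_force: 52.2
```

Request:
{"name": "move_arm", "arguments": {"increments": [[[0,0,0,0.36,-0.9,0,-1],[0,0,0,0.36,-0.9,0,-1],[0,0,0,0.36,-0.9,0,-1],[0,0,0,0.36,-0.9,0,-1],[0,0,0,0.36,-0.9,0,-1]]]}}

```text
time: 18.65
ee_pos: [0.4293, -0.2072, 0.1746]
eef_rot: [[-0.98, 0.197, -0.0], [0.197, 0.98, -0.0], [0.0, -0.0, -1.0]]
contact_force: [0.5, -0.7, -0.4]
finger_gap: 0.0487
finger_force: 52.2
```

Request:
{"name": "move_arm", "arguments": {"increments": [[[0,0,0,0.36,-0.9,0,-1],[0,0,0,0.36,-0.9,0,-1],[0,0,0,0.36,-0.9,0,-1],[0,0,0,0.1,-0.24,0,-1],[0,0,0,0,0,0,-1]]]}}

```text
time: 19.07
ee_pos: [0.3862, -0.2737, 0.1746]
eef_rot: [[-0.98, 0.199, -0.0], [0.199, 0.98, 0.0], [0.0, -0.0, -1.0]]
contact_force: [-0.3, 0.3, -1.9]
finger_gap: 0.0488
finger_force: 52.3
```

```bash
python3 -c "
from h import *
go(.3873,-.2727,.053,78.7)"
```

```text
at [ 0.3862 -0.2737  0.1746] th 78.49 | rz -0.007 | dx dy dz [-0.03  0.05  4.86]
```

Request:
{"name": "move_arm", "arguments": {"increments": [[[0,0,0,0,0.05,0.7,-1],[0,0,0,0,0,1,-1],[0,0,0,0,0,1,-1],[0,0,0,0,0,0.9,-1],[0,0,0,0,0,0.6,-1]]]}}

```text
time: 19.48
ee_pos: [0.3869, -0.2694, 0.0671]
eef_rot: [[-0.981, 0.195, -0.002], [0.195, 0.981, 0.003], [0.003, 0.002, -1.0]]
contact_force: [0.2, -0.3, -2.2]
finger_gap: 0.049
finger_force: 52.4
```

Request:
{"name": "move_arm", "arguments": {"increments": [[[0,0,0,0,0,0.3,-1],[0,0,0,0,0,0.15,-1],[0,0,0,0,0,0.1,-1],[0,0,0,0,0,0.06,-1],[0,0,0,0,0,0.03,-1]]]}}

```text
time: 19.9
ee_pos: [0.3885, -0.2718, 0.0546]
eef_rot: [[-0.981, 0.195, 0.002], [0.195, 0.981, -0.001], [-0.002, -0.001, -1.0]]
contact_force: [0.1, 0.3, -1.9]
finger_gap: 0.0485
finger_force: 52.3
```

Request:
{"name": "move_arm", "arguments": {"increments": [[[0,0,0,0,0,0.03,-1],[0,0,0,0,0,0,-1],[0,0,0,0,0,0,-1],[0,0,0,0,0,0,-1],[0,0,0,0,0,0,-1]]]}}

```text
time: 20.32
ee_pos: [0.3879, -0.2717, 0.0533]
eef_rot: [[-0.981, 0.195, 0.001], [0.195, 0.981, -0.001], [-0.001, -0.0, -1.0]]
contact_force: [0.5, 0.6, -0.7]
finger_gap: 0.0487
finger_force: 52.3
```

Request:
{"name": "move_arm", "arguments": {"increments": [[[0,0,0,0,0,0.02,-1],[0,0,0,0,0,0.02,-1],[0,0,0,0,0,0,-1],[0,0,0,0,0,0,1],[0,0,0,0,0,0,1]]]}}

```text
time: 20.73
ee_pos: [0.3879, -0.2717, 0.0521]
eef_rot: [[-0.981, 0.195, 0.001], [0.195, 0.981, -0.001], [-0.001, -0.0, -1.0]]
contact_force: [-0.1, 1.0, -0.4]
finger_gap: 0.0713
finger_force: 0.0
```

Request:
{"name": "move_arm", "arguments": {"increments": [[[0,0,0,0,0,0,1],[0,0,0,0,0,0,1],[0,0,0,0,0,0,1],[0,0,0,0,0,0,1],[0,0,0,0,0,0,1]]]}}

```text
time: 21.15
ee_pos: [0.3876, -0.2714, 0.0517]
eef_rot: [[-0.981, 0.195, -0.0], [0.195, 0.981, 0.0], [0.0, 0.0, -1.0]]
contact_force: [-0.1, 0.7, -1.1]
finger_gap: 0.0853
finger_force: 0.0
```

Request:
{"name": "move_arm", "arguments": {"increments": [[[0,0,0,0,0,-0.3,1],[0,0,0,0,0,-0.9,1],[0,0,0,0,0,-1,1],[0,0,0,0,0,-1,1],[0,0,0,0,0,-1,1]]]}}

```text
time: 21.57
ee_pos: [0.3875, -0.2713, 0.1584]
eef_rot: [[-0.981, 0.195, 0.0], [0.195, 0.981, -0.0], [-0.0, -0.0, -1.0]]
contact_force: [1.1, -1.6, 0.5]
finger_gap: 0.0856
finger_force: 0.0
```

```bash
python3 -c "
from h import *
go(.617,-.033,.20,-1)"
```

```text
at [ 0.3875 -0.2713  0.1584] th 78.76 | rz 2.659 | dx dy dz [ 9.69  9.01 -1.66]
```

Request:
{"name": "move_arm", "arguments": {"increments": [[[0,0,0.19,0,0,-0.8,1],[0,0,0.19,0,0,-0.8,1],[0,0,0.19,0,0,-0.06,1],[0,0,0.19,0,0,0,1],[0,0,0.19,0,0,0,1]]]}}

```text
time: 21.98
ee_pos: [0.388, -0.2717, 0.1998]
eef_rot: [[-0.766, 0.643, 0.002], [0.643, 0.766, -0.001], [-0.002, -0.0, -1.0]]
contact_force: [-0.4, -0.7, -0.4]
finger_gap: 0.0855
finger_force: 0.0
```

Request:
{"name": "move_arm", "arguments": {"increments": [[[0,0,0.19,0,0,0,1],[0,0,0.19,0,0,0,1],[0,0,0.19,0,0,0,1],[0,0,0.19,0,0,0,1],[0,0,0.19,0,0,0,1]]]}}

```text
time: 22.4
ee_pos: [0.3877, -0.2714, 0.1989]
eef_rot: [[-0.366, 0.931, 0.0], [0.931, 0.366, -0.0], [-0.0, 0.0, -1.0]]
contact_force: [-0.3, -0.7, 0.1]
finger_gap: 0.0851
finger_force: 0.0
```

Request:
{"name": "move_arm", "arguments": {"increments": [[[0,0,0.19,0,0,0,1],[0,0,0.19,0,0,0,1],[0,0,0.19,0,0,0,1],[0,0,0.19,0,0,0,1],[0,0,0,0.5,0.5,0,1]]]}}

```text
time: 22.82
ee_pos: [0.3996, -0.2602, 0.1989]
eef_rot: [[0.024, 1.0, -0.0], [1.0, -0.024, -0.001], [-0.001, -0.0, -1.0]]
contact_force: [0.4, -0.7, 0.4]
finger_gap: 0.0855
finger_force: 0.0
```

Request:
{"name": "move_arm", "arguments": {"increments": [[[0,0,0,0.9,0.85,0,1],[0,0,0,0.9,0.85,0,1],[0,0,0,0.9,0.85,0,1],[0,0,0,0.9,0.85,0,1],[0,0,0,0.9,0.85,0,1]]]}}

```text
time: 23.23
ee_pos: [0.5096, -0.1474, 0.1991]
eef_rot: [[0.018, 1.0, 0.001], [1.0, -0.018, -0.0], [-0.0, 0.001, -1.0]]
contact_force: [0.1, 0.4, -0.3]
finger_gap: 0.0852
finger_force: 0.0
```

Request:
{"name": "move_arm", "arguments": {"increments": [[[0,0,0,0.9,0.85,0,1],[0,0,0,0.9,0.85,0,1],[0,0,0,0.9,0.85,0,1],[0,0,0,0.9,0.85,0,1],[0,0,0,0.9,0.85,0,1]]]}}

```text
time: 23.65
ee_pos: [0.6179, -0.0367, 0.1989]
eef_rot: [[0.018, 1.0, 0.0], [1.0, -0.018, -0.0], [-0.0, 0.0, -1.0]]
contact_force: [-0.0, -0.5, 1.0]
finger_gap: 0.0854
finger_force: 0.0
```

Request:
{"name": "move_arm", "arguments": {"increments": [[[0,0,0,0.19,0.01,0,1],[0,0,0,0,0,0,1],[0,0,0,0,0,0,1],[0,0,0,0,0,0,1],[0,0,0,0,0,0,1]]]}}

```text
time: 24.07
ee_pos: [0.6166, -0.0343, 0.1985]
eef_rot: [[0.019, 1.0, -0.0], [1.0, -0.019, -0.0], [-0.0, -0.0, -1.0]]
contact_force: [-0.1, 0.1, -0.2]
finger_gap: 0.0858
finger_force: 0.0
```

```bash
python3 - <<'E'
from h import *
im,d=read_camera("wrist");cv2.imwrite("pics/w3.png",im);P=pts("wrist",d)
x,y,z=P[...,0],P[...,1],P[...,2]
q=P[(x>.57)&(x<.665)&(z>.037)&(z<.05)&(abs(y+.033)<.062)]
print("hs",len(q),cv2.minAreaRect((q[:,:2]*1000).astype(np.float32)))
im,d=read_camera("top");P=pts("top",d);x,y,z=P[...,0],P[...,1],P[...,2]
for a,b in((.43,.52),(.34,.43)):
    q=P[(x>a)&(x<b)&(z>.08)&(z<.092)&(y<-.22)&(y>-.35)]
    print("tray",len(q),cv2.minAreaRect((q[:,:2]*1000).astype(np.float32)))
go(.617,-.033,.03,-1)
E
```

```text
hs 3751 ((616.427001953125, -32.560264587402344), (40.05153274536133, 110.376708984375), 0.24650801718235016)
tray 725 ((468.7212829589844, -287.8273010253906), (38.89854049682617, 46.35417938232422), 78.43260955810547)
tray 730 ((390.0721435546875, -269.7670593261719), (47.05712890625, 48.694976806640625), 56.196895599365234)
at [ 0.6168 -0.0342  0.1986] th -1.12 | rz -0.004 | dx dy dz [0.05 0.01 6.74]
```

View pics/w3.png

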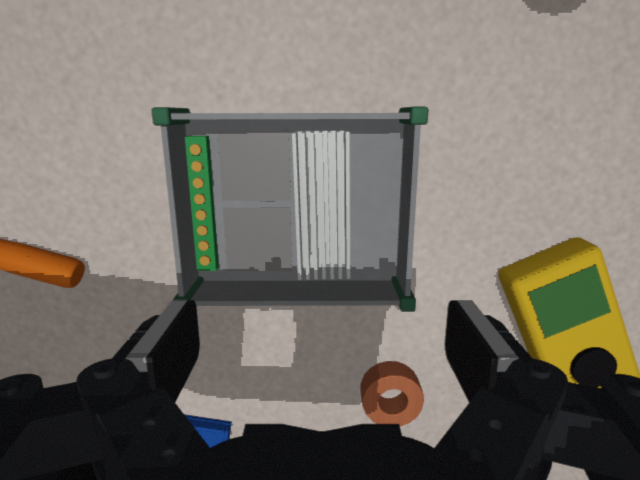

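The heat sink stands alone in the case at (320,205), the bay in front of it is empty, and both parts are upright in the tray. I'll grip it now.

Request:
{"name": "move_arm", "arguments": {"increments": [[[0,0,-0.04,0.06,0,0.7,1],[0,0,0,0,0,1,1],[0,0,0,0,0,1,1],[0,0,0,0,0,1,1],[0,0,0,0,0,0.9,1]]]}}

```text
time: 24.58
ee_pos: [0.6166, -0.0324, 0.0821]
eef_rot: [[-0.002, 1.0, -0.0], [1.0, 0.002, -0.0], [-0.0, -0.0, -1.0]]
contact_force: [-0.2, 0.5, -1.2]
finger_gap: 0.0856
finger_force: 0.0
```

Request:
{"name": "move_arm", "arguments": {"increments": [[[0,0,0,0,0,0.9,1],[0,0,0,0,0,0.7,1],[0,0,0,0,0,0.5,1],[0,0,0,0,0,0.4,1],[0,0,0,0,0,0.2,1]]]}}

```text
time: 25.0
ee_pos: [0.6167, -0.032, 0.0147]
eef_rot: [[-0.002, 1.0, -0.001], [1.0, 0.002, 0.0], [0.0, -0.001, -1.0]]
contact_force: [0.4, -0.4, 0.5]
finger_gap: 0.0856
finger_force: 0.0
```

Request:
{"name": "move_arm", "arguments": {"increments": [[[0,0,0,0,0,0.12,1],[0,0,0,0,0,0.04,1],[0,0,0,0,0,0,1],[0,0,0,0,0,0,1],[0,0,0,0,0,0,1]]]}}

```text
time: 25.42
ee_pos: [0.618, -0.0318, 0.0129]
eef_rot: [[-0.003, 1.0, 0.002], [1.0, 0.003, -0.0], [-0.0, 0.002, -1.0]]
contact_force: [0.6, 0.4, 0.0]
finger_gap: 0.0852
finger_force: 0.0
```

Request:
{"name": "move_arm", "arguments": {"increments": [[[0,0,0,0,0,0,-1],[0,0,0,0,0,0,-1],[0,0,0,0,0,0,-1],[0,0,0,0,0,0,-1],[0,0,0,0,0,0,-1]]], "squeeze": 60}}

```text
time: 25.83
ee_pos: [0.6176, -0.0318, 0.0122]
eef_rot: [[-0.003, 1.0, 0.001], [1.0, 0.003, -0.0], [-0.0, 0.001, -1.0]]
contact_force: [0.0, 1.1, 5.7]
finger_gap: 0.039
finger_force: 63.8
```

Request:
{"name": "move_arm", "arguments": {"increments": [[[0,0,0,0,0,0,-1],[0,0,0,0,0,0,-1],[0,0,0,0,0,0,-1],[0,0,0,0,0,0,-1],[0,0,0,0,0,0,-1]]]}}

```text
time: 26.25
ee_pos: [0.6176, -0.0318, 0.0122]
eef_rot: [[-0.003, 1.0, 0.001], [1.0, 0.003, -0.0], [-0.0, 0.001, -1.0]]
contact_force: [0.3, 0.4, 3.7]
finger_gap: 0.0394
finger_force: 63.0
```

```bash
python3 -c "
from h import *
go(.617,.314,.12,91,[.6165,-.0330,.12],0.)"
```

```text
at [ 0.6165 -0.033   0.12  ] th 0.0 | rz -3.033 | dx dy dz [-0.26 13.88 -0.  ]
```

Request:
{"name": "move_arm", "arguments": {"increments": [[[0,0,0,0,0,-0.4,-1],[0,0,0,0,0,-0.8,-1],[0,0,0,0,0,-1,-1],[0,0,0,0,0,-1,-1],[0,0,0,0,0,-1,-1]]]}}

```text
time: 26.67
ee_pos: [0.6161, -0.0316, 0.1168]
eef_rot: [[-0.003, 1.0, -0.003], [1.0, 0.003, 0.0], [0.0, -0.003, -1.0]]
contact_force: [0.9, -0.0, -2.7]
finger_gap: 0.0389
finger_force: 62.4
```

Request:
{"name": "move_arm", "arguments": {"increments": [[[0,0,-0.1,0,0,-0.3,-1],[0,0,-0.2,0,0,0,-1],[0,0,-0.2,0,0,0,-1],[0,0,-0.2,0,0,0,-1],[0,0,-0.2,0,0,0,-1]]]}}

```text
time: 27.08
ee_pos: [0.6163, -0.0316, 0.1236]
eef_rot: [[-0.461, 0.887, -0.002], [0.887, 0.461, 0.0], [0.001, -0.002, -1.0]]
contact_force: [-0.7, -0.3, -2.8]
finger_gap: 0.0392
finger_force: 62.5
```

Request:
{"name": "move_arm", "arguments": {"increments": [[[0,0,-0.2,0,0,0,-1],[0,0,-0.2,0,0,0,-1],[0,0,-0.2,0,0,0,-1],[0,0,-0.2,0,0,0,-1],[0,0,-0.2,0,0,0,-1]]]}}

```text
time: 27.5
ee_pos: [0.6163, -0.0316, 0.1234]
eef_rot: [[-0.843, 0.538, -0.002], [0.538, 0.843, 0.0], [0.002, -0.001, -1.0]]
contact_force: [-1.0, -0.7, -3.2]
finger_gap: 0.039
finger_force: 62.4
```

Request:
{"name": "move_arm", "arguments": {"increments": [[[0,0,-0.2,0,0,0,-1],[0,0,-0.2,0,0,0,-1],[0,0,-0.2,0,0,0,-1],[0,0,-0.2,0,0,0,-1],[0,0,-0.13,0,0,0,-1]]]}}

```text
time: 27.92
ee_pos: [0.6163, -0.0316, 0.1234]
eef_rot: [[-0.997, 0.081, -0.002], [0.081, 0.997, 0.0], [0.002, 0.0, -1.0]]
contact_force: [-0.9, -0.5, -2.4]
finger_gap: 0.0391
finger_force: 62.4
```

Request:
{"name": "move_arm", "arguments": {"increments": [[[0,0,0,0.1,0.4,0,-1],[0,0,0,0.2,0.8,0,-1],[0,0,0,0.25,0.9,0,-1],[0,0,0,0.25,0.9,0,-1],[0,0,0,0.25,0.9,0,-1]]]}}

```text
time: 28.33
ee_pos: [0.5984, 0.0691, 0.1237]
eef_rot: [[-0.996, 0.088, -0.001], [0.088, 0.996, 0.0], [0.002, 0.0, -1.0]]
contact_force: [0.3, -0.3, -2.5]
finger_gap: 0.0394
finger_force: 62.4
```

Request:
{"name": "move_arm", "arguments": {"increments": [[[0,0,0,0.25,0.9,0,-1],[0,0,0,0.25,0.9,0,-1],[0,0,0,0.25,0.9,0,-1],[0,0,0,0.25,0.9,0,-1],[0,0,0,0.25,0.9,0,-1]]]}}

```text
time: 28.75
ee_pos: [0.5767, 0.184, 0.1238]
eef_rot: [[-0.996, 0.088, -0.002], [0.088, 0.996, -0.0], [0.002, -0.0, -1.0]]
contact_force: [-0.2, 0.4, -3.2]
finger_gap: 0.039
finger_force: 62.4
```

Request:
{"name": "move_arm", "arguments": {"increments": [[[0,0,0,0.25,0.9,0,-1],[0,0,0,0.25,0.9,0,-1],[0,0,0,0.25,0.9,0,-1],[0,0,0,0.25,0.9,0,-1],[0,0,0,0.25,0.9,0,-1]]]}}

```text
time: 29.17
ee_pos: [0.5552, 0.2987, 0.1237]
eef_rot: [[-0.996, 0.088, -0.002], [0.088, 0.996, -0.0], [0.001, -0.0, -1.0]]
contact_force: [0.0, -0.1, -2.4]
finger_gap: 0.0393
finger_force: 62.4
```

Request:
{"name": "move_arm", "arguments": {"increments": [[[0,0,0,0.18,0.82,0,-1],[0,0,0,0,0,0,-1],[0,0,0,0,0,0,-1],[0,0,0,0,0,0,-1],[0,0,0,0,0,0,-1]]]}}

```text
time: 29.58
ee_pos: [0.5536, 0.3173, 0.124]
eef_rot: [[-0.996, 0.087, -0.001], [0.087, 0.996, -0.001], [0.001, -0.001, -1.0]]
contact_force: [-0.4, -0.8, -3.0]
finger_gap: 0.039
finger_force: 62.4
```

```bash
python3 - <<'E'
from h import *
s=r.state();print(s["time"],s["finger_gap"],s["contact_force"])
for n in("wrist","scene"):
    im,d=read_camera(n);cv2.imwrite(f"pics/{n}4.png",im);np.save(n+"4.npy",pts(n,d))
    for l in("plate_pad","heatsink_center"): print(n,l,[(round(q["p"],2),np.round(q["position"],3)) for q in spot_point(n,l)[:1]])
go(.518,.3145,.022,91)
E
python3 -c "
import cv2,numpy as np
a=cv2.imread('pics/wrist4.png');b=cv2.imread('pics/scene4.png')
cv2.imwrite('pics/c4.png',cv2.resize(np.hstack([a,b]),(800,300),interpolation=cv2.INTER_AREA))"
```

```text
29.5833 0.039036678354686785 [-0.39806967 -0.80254216 -2.95613914]
wrist plate_pad [(0.97, array([0.517, 0.312, 0.014]))]
wrist heatsink_center [(0.56, array([0.554, 0.318, 0.132]))]
scene plate_pad [(0.78, array([0.518, 0.314, 0.012]))]
scene heatsink_center [(0.76, array([0.553, 0.318, 0.135]))]
at [0.5541 0.3175 0.1244] th 85.01 | rz -0.2 | dx dy dz [ 1.45 -0.09  4.09]
```

View pics/c4.png

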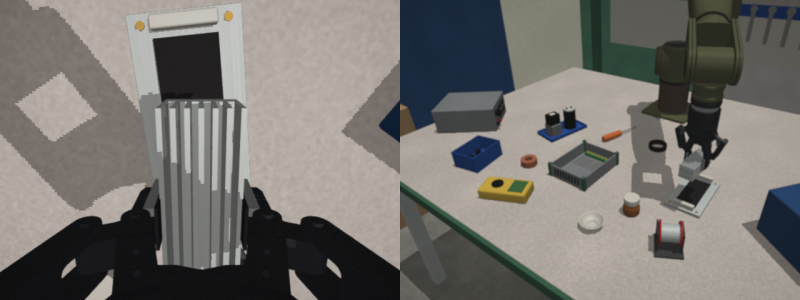

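The combined picture shows the heat sink held level above the plate in the wrist half, with its fins about 6° off the pad's length (one rotation row was short). Both parts are standing in the tray at (562,122) in the scene half. I'll correct the turn and lower it.

Request:
{"name": "move_arm", "arguments": {"increments": [[[0,0,-0.1,0,0,0,-1],[0,0,-0.1,0,0,0,-1],[0,0,0,0.5,-0.09,0,-1],[0,0,0,0.5,0,0,-1],[0,0,0,0.45,0,0,-1]]]}}

```text
time: 30.3
ee_pos: [0.5172, 0.3147, 0.1242]
eef_rot: [[-1.0, -0.018, -0.0], [-0.018, 1.0, -0.0], [0.0, -0.0, -1.0]]
contact_force: [0.1, -0.1, -2.0]
finger_gap: 0.0393
finger_force: 62.4
```

Request:
{"name": "move_arm", "arguments": {"increments": [[[0,0,0,0,0,0.6,-1],[0,0,0,0,0,0.8,-1],[0,0,0,0,0,0.8,-1],[0,0,0,0,0,0.6,-1],[0,0,0,0,0,0.5,-1]]]}}

```text
time: 30.72
ee_pos: [0.5169, 0.3147, 0.0404]
eef_rot: [[-1.0, -0.018, -0.001], [-0.018, 1.0, -0.001], [0.001, -0.001, -1.0]]
contact_force: [-0.8, 0.3, -2.3]
finger_gap: 0.0396
finger_force: 62.5
```

Request:
{"name": "move_arm", "arguments": {"increments": [[[0,0,0,0,0,0.2,-1],[0,0,0,0,0,0.1,-1],[0,0,0,0,0,0,-1],[0,0,0,0,0,0,-1],[0,0,0,0,0,0,-1]]]}}

```text
time: 31.13
ee_pos: [0.5187, 0.3155, 0.0357]
eef_rot: [[-1.0, -0.019, 0.002], [-0.019, 1.0, 0.001], [-0.002, 0.001, -1.0]]
contact_force: [0.7, 0.3, -2.8]
finger_gap: 0.0396
finger_force: 62.5
```

```bash
python3 - <<'E'
from h import *
go(.518,.3145,.0212,91)
print(r.state()["contact_force"])
read_camera("wrist")
for l in("plate_pad","heatsink_center"): print(l,[(round(q["p"],2),np.round(q["position"],3)) for q in spot_point("wrist",l)[:1]])
E
```

```text
at [0.5187 0.3155 0.0357] th 91.06 | rz 0.002 | dx dy dz [ 0.03 -0.04  0.58]
[ 0.70167291  0.28810552 -2.78544763]
plate_pad []
heatsink_center [(0.74, array([0.518, 0.317, 0.046]))]
```

Request:
{"name": "move_arm", "arguments": {"increments": [[[0,0,0,0,-0.04,0.2,-1],[0,0,0,0,0,0.2,-1],[0,0,0,0,0,0.1,-1],[0,0,0,0,0,0.05,-1],[0,0,0,0,0,0,-1]]]}}

```text
time: 31.7
ee_pos: [0.5175, 0.3139, 0.0212]
eef_rot: [[-1.0, -0.019, -0.001], [-0.019, 1.0, -0.001], [0.001, -0.001, -1.0]]
contact_force: [-3.4, -2.1, 4.3]
finger_gap: 0.0395
finger_force: 63.2
```

Request:
{"name": "move_arm", "arguments": {"increments": [[[0,0,0,0,0,0.04,-1],[0,0,0,0,0,0.03,-1],[0,0,0,0,0,0,-1],[0,0,0,0,0,0,-1],[0,0,0,0,0,0,-1]]]}}

```text
time: 32.12
ee_pos: [0.5175, 0.3139, 0.0212]
eef_rot: [[-1.0, -0.019, -0.002], [-0.019, 1.0, -0.001], [0.002, -0.001, -1.0]]
contact_force: [-9.5, -5.2, 13.8]
finger_gap: 0.0392
finger_force: 64.7
```

Contact is clear, so I'll back off slightly, open, rise and check.

Request:
{"name": "move_arm", "arguments": {"increments": [[[0,0,0,0,0,-0.08,-1],[0,0,0,0,0,0,-1],[0,0,0,0,0,0,1],[0,0,0,0,0,0,1],[0,0,0,0,0,0,1]]]}}

```text
time: 32.53
ee_pos: [0.5178, 0.3141, 0.0206]
eef_rot: [[-1.0, -0.018, 0.0], [-0.018, 1.0, 0.0], [-0.0, 0.0, -1.0]]
contact_force: [1.1, -0.3, 0.1]
finger_gap: 0.0737
finger_force: 0.0
```

Request:
{"name": "move_arm", "arguments": {"increments": [[[0,0,0,0,0,0,1],[0,0,0,0,0,0,1],[0,0,0,0,0,0,1],[0,0,0,0,0,0,1],[0,0,0,0,0,0,1]]]}}

```text
time: 32.95
ee_pos: [0.5177, 0.3141, 0.0208]
eef_rot: [[-1.0, -0.019, -0.0], [-0.019, 1.0, -0.0], [0.0, -0.0, -1.0]]
contact_force: [0.7, 0.5, 0.4]
finger_gap: 0.0856
finger_force: 0.0
```

Request:
{"name": "move_arm", "arguments": {"increments": [[[0,0,0,0,0,-0.3,1],[0,0,0,0,0,-0.8,1],[0,0,0,0,0,-1,1],[0,0,0,0,0,-1,1],[0,0,0,0,0,-1,1]]]}}

```text
time: 33.37
ee_pos: [0.5176, 0.314, 0.1249]
eef_rot: [[-1.0, -0.019, 0.0], [-0.019, 1.0, -0.0], [-0.0, -0.0, -1.0]]
contact_force: [0.2, 0.4, 0.5]
finger_gap: 0.0852
finger_force: 0.0
```

Request:
{"name": "move_arm", "arguments": {"increments": [[[0,0,0,0,0,-1,1],[0,0,0,0,0,-1,1],[0,0,0,0,0,-1,1],[0,0,0,0,0,0,1],[0,0,0,0,0,0,1]]]}}

```text
time: 33.78
ee_pos: [0.5189, 0.3146, 0.2013]
eef_rot: [[-1.0, -0.019, 0.005], [-0.019, 1.0, 0.002], [-0.005, 0.002, -1.0]]
contact_force: [-0.2, -0.1, -0.6]
finger_gap: 0.0854
finger_force: 0.0
```

```bash
python3 - <<'E'
from h import *
def R(n,q): print(n,len(q),cv2.minAreaRect((q[:,:2]*1000).astype(np.float32)))
for n in("wrist","top"):
    im,d=read_camera(n);cv2.imwrite(f"pics/{n}5.png",im);P=pts(n,d);x,y,z=P[...,0],P[...,1],P[...,2]
    q=P[(abs(x-.518)<.064)&(abs(y-.315)<.045)&(z>.045)&(z<.056)]
    if len(q)>50:R(n+"hs",q)
    st=P[(abs(x-.518)<.1)&(abs(y-.315)<.06)&(z>.022)&(z<.03)&(abs(x-.518)>.068)]
    if len(st)>50:R(n+"stops",st)
    for l in("plate_pad","heatsink_center","capacitor_center","contactor_center"): print(n,l,[(round(q["p"],2),np.round(q["position"],3)) for q in spot_point(n,l)[:1]])
for a,b in((.43,.52),(.34,.43)):
    q=P[(x>a)&(x<b)&(z>.08)&(z<.092)&(y<-.22)&(y>-.35)]
    if len(q)>50:R("tray",q)
go(.3883,-.2712,.17,78.7)
E
```

```text
wrisths 3874 ((516.9124755859375, 313.38128662109375), (110.4461898803711, 40.08409881591797), 1.135149598121643)
wriststops 2299 ((514.6061401367188, 311.65155029296875), (165.7826385498047, 60.017520904541016), 0.6757205724716187)
wrist plate_pad []
wrist heatsink_center [(0.59, array([0.518, 0.312, 0.034]))]
wrist capacitor_center []
wrist contactor_center []
tophs 863 ((519.5355224609375, 316.7532958984375), (109.98165893554688, 42.16866683959961), 1.2524824142456055)
topstops 461 ((516.7706909179688, 315.0938415527344), (164.36337280273438, 59.89915466308594), 0.8488698601722717)
top plate_pad []
top heatsink_center [(0.95, array([0.521, 0.313, 0.032]))]
top capacitor_center [(0.61, array([ 0.388, -0.272,  0.042]))]
top contactor_center [(0.65, array([ 0.471, -0.289,  0.05 ]))]
tray 733 ((468.7026062011719, -287.8103942871094), (38.93644332885742, 46.21737289428711), 78.96011352539062)
tray 734 ((389.8168029785156, -268.6891784667969), (47.91162872314453, 48.09851837158203), 38.35592269897461)
at [0.5175 0.3139 0.1977] th 91.06 | rz 0.412 | dx dy dz [  0.48 -23.96   1.11]
```

View pics/wrist5.png

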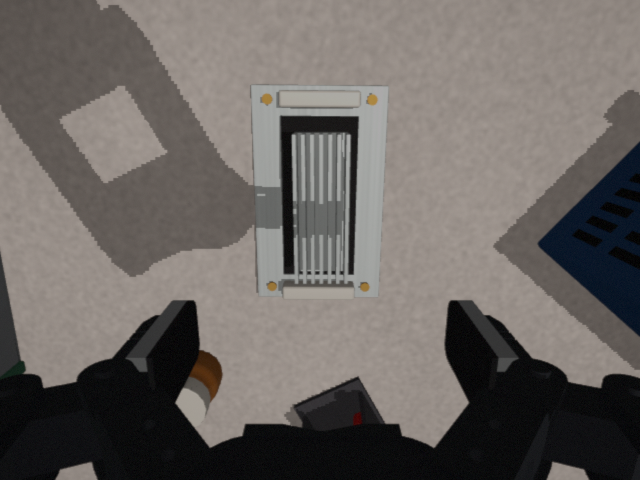

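The wrist view shows the heat sink flat on the black pad, centred at (320,207) between the white stops at (320,99) and (320,292). The fit is within 3 mm of the pad middle. Next is the capacitor's return.

Request:
{"name": "move_arm", "arguments": {"increments": [[[0,0,0.206,0,0,0,1],[0,0,0.206,0,0,0,1],[0,0,0,0.1,-0.5,0,1],[0,0,0,0.1,-0.9,0,1],[0,0,0,0.1,-0.94,0,1]]]}}

```text
time: 34.7
ee_pos: [0.4983, 0.2574, 0.198]
eef_rot: [[-0.981, 0.192, -0.001], [0.192, 0.981, -0.001], [0.0, -0.001, -1.0]]
contact_force: [0.8, -0.3, -0.0]
finger_gap: 0.0851
finger_force: 0.0
```

Request:
{"name": "move_arm", "arguments": {"increments": [[[0,0,0,0.1,-0.94,0,1],[0,0,0,0.08,-0.94,0,1],[0,0,0,0,-0.94,0,1],[0,0,0,0,-0.94,0,1],[0,0,0,0,-0.94,0,1]]]}}

```text
time: 35.12
ee_pos: [0.4706, 0.1423, 0.1982]
eef_rot: [[-0.981, 0.193, -0.0], [0.193, 0.981, -0.0], [-0.0, -0.0, -1.0]]
contact_force: [0.1, -0.7, 0.1]
finger_gap: 0.0851
finger_force: 0.0
```

Request:
{"name": "move_arm", "arguments": {"increments": [[[0,0,0,0,-0.94,0,1],[0,0,0,0,-0.94,0,1],[0,0,0,0,-0.94,0,1],[0,0,0,0,-0.94,0,1],[0,0,0,0,-0.94,0,1]]]}}

```text
time: 35.53
ee_pos: [0.4475, 0.0272, 0.1982]
eef_rot: [[-0.981, 0.193, 0.0], [0.193, 0.981, -0.0], [-0.0, -0.0, -1.0]]
contact_force: [0.4, 0.2, 0.3]
finger_gap: 0.0853
finger_force: 0.0
```

Request:
{"name": "move_arm", "arguments": {"increments": [[[0,0,0,0,-0.94,0,1],[0,0,0,0,-0.94,0,1],[0,0,0,0,-0.94,0,1],[0,0,0,0,-0.94,0,1],[0,0,0,0,-0.94,0,1]]]}}

```text
time: 35.95
ee_pos: [0.4244, -0.0879, 0.1983]
eef_rot: [[-0.981, 0.193, 0.0], [0.193, 0.981, -0.0], [-0.0, -0.0, -1.0]]
contact_force: [0.3, -0.4, -0.5]
finger_gap: 0.0855
finger_force: 0.0
```

Request:
{"name": "move_arm", "arguments": {"increments": [[[0,0,0,0,-0.94,0,1],[0,0,0,0,-0.94,0,1],[0,0,0,0,-0.94,0,1],[0,0,0,0,-0.94,0,1],[0,0,0,0,-0.94,0,1]]]}}

```text
time: 36.37
ee_pos: [0.4013, -0.203, 0.1983]
eef_rot: [[-0.981, 0.194, 0.0], [0.194, 0.981, -0.0], [-0.0, -0.0, -1.0]]
contact_force: [0.3, -0.1, -0.0]
finger_gap: 0.0855
finger_force: 0.0
```

Request:
{"name": "move_arm", "arguments": {"increments": [[[0,0,0,0,-0.94,0,1],[0,0,0,0,-0.94,0,1],[0,0,0,0,-0.94,0,1],[0,0,0,0,0,0,1],[0,0,0,0,0,0,1]]]}}

```text
time: 36.78
ee_pos: [0.3878, -0.2716, 0.1981]
eef_rot: [[-0.98, 0.197, -0.0], [0.197, 0.98, 0.001], [0.0, 0.0, -1.0]]
contact_force: [-0.2, 0.0, -0.3]
finger_gap: 0.0853
finger_force: 0.0
```

```bash
python3 - <<'E'
from h import *
im,d=read_camera("wrist");P=pts("wrist",d);x,y,z=P[...,0],P[...,1],P[...,2]
for a,b in((.43,.52),(.34,.43)):
    q=P[(x>a)&(x<b)&(z>.08)&(z<.092)&(y<-.22)&(y>-.35)]
    if len(q)>50:print(cv2.minAreaRect((q[:,:2]*1000).astype(np.float32)))
go(.3883,-.271,.052,78.7)
E
```

```text
((468.0194091796875, -290.25775146484375), (37.898887634277344, 47.138065338134766), 79.21781158447266)
((388.5799865722656, -271.9859313964844), (49.07396697998047, 47.75714874267578), 78.74312591552734)
at [ 0.388  -0.2709  0.1981] th 78.72 | rz 0.001 | dx dy dz [-0.01 -0.    5.84]
```

Request:
{"name": "move_arm", "arguments": {"increments": [[[0,0,0,0,0,0.7,1],[0,0,0,0,0,1,1],[0,0,0,0,0,1,1],[0,0,0,0,0,1,1],[0,0,0,0,0,0.9,1]]]}}

```text
time: 37.25
ee_pos: [0.3884, -0.2695, 0.0819]
eef_rot: [[-0.981, 0.193, -0.0], [0.193, 0.981, 0.0], [0.0, 0.0, -1.0]]
contact_force: [-0.6, -0.1, 0.1]
finger_gap: 0.0855
finger_force: 0.0
```

Request:
{"name": "move_arm", "arguments": {"increments": [[[0,0,0,0,0,0.6,1],[0,0,0,0,0,0.4,1],[0,0,0,0,0,0.22,1],[0,0,0,0,0,0,1],[0,0,0,0,0,0,1]]]}}

```text
time: 37.67
ee_pos: [0.3891, -0.271, 0.0535]
eef_rot: [[-0.981, 0.195, 0.001], [0.195, 0.981, -0.001], [-0.001, -0.0, -1.0]]
contact_force: [-0.0, -0.3, 0.2]
finger_gap: 0.0854
finger_force: 0.0
```

Request:
{"name": "move_arm", "arguments": {"increments": [[[0,0,0,0,0,0,-1],[0,0,0,0,0,0,-1],[0,0,0,0,0,0,-1],[0,0,0,0,0,0,-1],[0,0,0,0,0,0,-1]]], "squeeze": 50}}

```text
time: 38.08
ee_pos: [0.3893, -0.2717, 0.0541]
eef_rot: [[-0.981, 0.196, 0.002], [0.196, 0.981, -0.001], [-0.002, -0.001, -1.0]]
contact_force: [-0.1, 0.0, 6.3]
finger_gap: 0.0489
finger_force: 51.3
```

Request:
{"name": "move_arm", "arguments": {"increments": [[[0,0,0,0,0,0,-1],[0,0,0,0,0,0,-1],[0,0,0,0,0,0,-1],[0,0,0,0,0,0,-1],[0,0,0,0,0,0,-1]]]}}

```text
time: 38.5
ee_pos: [0.3893, -0.2718, 0.0542]
eef_rot: [[-0.981, 0.196, 0.001], [0.196, 0.981, -0.001], [-0.002, -0.001, -1.0]]
contact_force: [-1.4, 0.1, 5.3]
finger_gap: 0.0487
finger_force: 51.3
```

Request:
{"name": "move_arm", "arguments": {"increments": [[[0,0,0,0,0,-0.5,-1],[0,0,0,0,0,-0.9,-1],[0,0,0,0,0,-1,-1],[0,0,0,0,0,-1,-1],[0,0,0,0,0,-1,-1]]]}}

```text
time: 38.92
ee_pos: [0.3879, -0.2704, 0.1629]
eef_rot: [[-0.981, 0.196, -0.001], [0.196, 0.981, 0.001], [0.002, 0.001, -1.0]]
contact_force: [0.1, -0.8, -1.9]
finger_gap: 0.0488
finger_force: 52.2
```

```bash
python3 -c "
from h import *
go(.5638,-.001,.175,-1)"
```

```text
at [ 0.3879 -0.2704  0.1629] th 78.7 | rz 2.657 | dx dy dz [10.9   6.85 -0.48]
```

Request:
{"name": "move_arm", "arguments": {"increments": [[[0,0,0.19,0,0,-0.5,-1],[0,0,0.19,0,0,0,-1],[0,0,0.19,0,0,0,-1],[0,0,0.19,0,0,0,-1],[0,0,0.19,0,0,0,-1]]]}}

```text
time: 39.33
ee_pos: [0.3881, -0.2706, 0.1745]
eef_rot: [[-0.765, 0.644, -0.001], [0.644, 0.765, 0.001], [0.001, 0.0, -1.0]]
contact_force: [0.5, -0.7, -2.1]
finger_gap: 0.0489
finger_force: 52.3
```

Request:
{"name": "move_arm", "arguments": {"increments": [[[0,0,0.19,0,0,0,-1],[0,0,0.19,0,0,0,-1],[0,0,0.19,0,0,0,-1],[0,0,0.19,0,0,0,-1],[0,0,0.19,0,0,0,-1]]]}}

```text
time: 39.75
ee_pos: [0.3881, -0.2705, 0.1743]
eef_rot: [[-0.365, 0.931, -0.001], [0.931, 0.365, 0.001], [0.002, -0.001, -1.0]]
contact_force: [-0.0, -0.2, -1.4]
finger_gap: 0.0485
finger_force: 52.4
```

Request:
{"name": "move_arm", "arguments": {"increments": [[[0,0,0.19,0,0,0,-1],[0,0,0.19,0,0,0,-1],[0,0,0.19,0,0,0,-1],[0,0,0.19,0,0,0,-1],[0,0,0,0.5,0.35,0,-1]]]}}

```text
time: 40.17
ee_pos: [0.3964, -0.2593, 0.1743]
eef_rot: [[0.025, 1.0, -0.002], [1.0, -0.025, 0.0], [0.0, -0.002, -1.0]]
contact_force: [0.2, 0.2, -1.6]
finger_gap: 0.0485
finger_force: 52.3
```

Request:
{"name": "move_arm", "arguments": {"increments": [[[0,0,0,0.9,0.55,0,-1],[0,0,0,0.9,0.55,0,-1],[0,0,0,0.9,0.55,0,-1],[0,0,0,0.9,0.55,0,-1],[0,0,0,0.9,0.55,0,-1]]]}}

```text
time: 40.58
ee_pos: [0.4684, -0.1461, 0.1744]
eef_rot: [[0.019, 1.0, -0.001], [1.0, -0.019, 0.001], [0.001, -0.001, -1.0]]
contact_force: [0.2, -0.3, -2.4]
finger_gap: 0.0488
finger_force: 52.3
```

Request:
{"name": "move_arm", "arguments": {"increments": [[[0,0,0,0.9,0.55,0,-1],[0,0,0,0.9,0.55,0,-1],[0,0,0,0.9,0.55,0,-1],[0,0,0,0.9,0.55,0,-1],[0,0,0,0.9,0.55,0,-1]]]}}

```text
time: 41.0
ee_pos: [0.5393, -0.0349, 0.1743]
eef_rot: [[0.019, 1.0, -0.002], [1.0, -0.019, 0.0], [0.0, -0.002, -1.0]]
contact_force: [0.2, 0.1, -2.4]
finger_gap: 0.049
finger_force: 52.3
```

Request:
{"name": "move_arm", "arguments": {"increments": [[[0,0,0,0.9,0.55,0,-1],[0,0,0,0.5,0.45,0,-1],[0,0,0,0,0,0,-1],[0,0,0,0,0,0,-1],[0,0,0,0,0,0,-1]]]}}

```text
time: 41.42
ee_pos: [0.5642, -0.0021, 0.1744]
eef_rot: [[0.019, 1.0, -0.002], [1.0, -0.019, -0.0], [-0.0, -0.002, -1.0]]
contact_force: [-0.3, -0.4, -2.4]
finger_gap: 0.0488
finger_force: 52.4
```

```bash
python3 - <<'E'
from h import *
read_camera("wrist");print([(round(q["p"],2),np.round(q["position"],3)) for q in spot_point("wrist","capacitor_center")[:1]])
go(.5638,-.001,.0545,-1)
E
```

```text
[]
at [ 0.5643 -0.0025  0.1749] th -1.16 | rz -0.005 | dx dy dz [ 0.06 -0.02  4.82]
```

Request:
{"name": "move_arm", "arguments": {"increments": [[[0,0,0,0.05,-0.02,0.7,-1],[0,0,0,0,0,1,-1],[0,0,0,0,0,0.9,-1],[0,0,0,0,0,0.8,-1],[0,0,0,0,0,0.6,-1]]]}}

```text
time: 41.93
ee_pos: [0.563, -0.0014, 0.0733]
eef_rot: [[0.021, 1.0, -0.002], [1.0, -0.021, 0.0], [0.0, -0.002, -1.0]]
contact_force: [-0.2, 0.1, -2.1]
finger_gap: 0.0487
finger_force: 52.5
```

Request:
{"name": "move_arm", "arguments": {"increments": [[[0,0,0,0,0,0.4,-1],[0,0,0,0,0,0.2,-1],[0,0,0,0,0,0.12,-1],[0,0,0,0,0,0.06,-1],[0,0,0,0,0,0,-1]]]}}

```text
time: 42.35
ee_pos: [0.5652, -0.0008, 0.0566]
eef_rot: [[0.019, 1.0, 0.001], [1.0, -0.019, -0.0], [-0.0, 0.001, -1.0]]
contact_force: [0.2, 0.0, -1.5]
finger_gap: 0.0491
finger_force: 52.5
```

Request:
{"name": "move_arm", "arguments": {"increments": [[[0,0,0,0,0,0.03,-1],[0,0,0,0,0,0,-1],[0,0,0,0,0,0,-1],[0,0,0,0,0,0,-1],[0,0,0,0,0,0,-1]]]}}

```text
time: 42.77
ee_pos: [0.5647, -0.0005, 0.0554]
eef_rot: [[0.019, 1.0, 0.0], [1.0, -0.019, -0.0], [-0.0, 0.0, -1.0]]
contact_force: [-0.1, -0.3, -2.5]
finger_gap: 0.0489
finger_force: 52.5
```

Request:
{"name": "move_arm", "arguments": {"increments": [[[0,0,0,0,0,0.03,-1],[0,0,0,0,0,0.03,-1],[0,0,0,0,0,0.01,-1],[0,0,0,0,0,0,-1],[0,0,0,0,0,0,-1]]]}}

```text
time: 43.18
ee_pos: [0.5648, -0.0005, 0.0542]
eef_rot: [[0.019, 1.0, 0.0], [1.0, -0.019, -0.0], [0.0, 0.0, -1.0]]
contact_force: [-3.4, 0.5, 5.5]
finger_gap: 0.0485
finger_force: 53.0
```

Request:
{"name": "move_arm", "arguments": {"increments": [[[0,0,0,0,0,0,1],[0,0,0,0,0,0,1],[0,0,0,0,0,0,1],[0,0,0,0,0,0,1],[0,0,0,0,0,0,1]]]}}

```text
time: 43.6
ee_pos: [0.5645, -0.0006, 0.0531]
eef_rot: [[0.019, 1.0, -0.0], [1.0, -0.019, 0.0], [0.0, -0.0, -1.0]]
contact_force: [-0.3, 0.5, 0.5]
finger_gap: 0.0853
finger_force: 0.0
```

Request:
{"name": "move_arm", "arguments": {"increments": [[[0,0,0,0,0,-0.3,1],[0,0,0,0,0,-0.9,1],[0,0,0,0,0,-1,1],[0,0,0,0,0,-1,1],[0,0,0,0,0,-1,1]]]}}

```text
time: 44.02
ee_pos: [0.5645, -0.0005, 0.1599]
eef_rot: [[0.019, 1.0, 0.0], [1.0, -0.019, -0.0], [-0.0, 0.0, -1.0]]
contact_force: [0.3, 0.1, -0.4]
finger_gap: 0.0855
finger_force: 0.0
```

Request:
{"name": "move_arm", "arguments": {"increments": [[[0,0,-0.19,0,0,-0.9,1],[0,0,-0.19,0,0,0,1],[0,0,-0.19,0,0,0,1],[0,0,-0.19,0,0,0,1],[0,0,-0.19,0,0,0,1]]]}}

```text
time: 44.43
ee_pos: [0.5647, -0.0006, 0.1817]
eef_rot: [[-0.465, 0.886, 0.001], [0.886, 0.465, -0.0], [-0.001, 0.001, -1.0]]
contact_force: [-1.2, 0.8, -0.4]
finger_gap: 0.0856
finger_force: 0.0
```

Request:
{"name": "move_arm", "arguments": {"increments": [[[0,0,-0.19,0,0,0,1],[0,0,-0.19,0,0,0,1],[0,0,-0.19,0,0,0,1],[0,0,-0.19,0,0,0,1],[0,0,-0.19,0,0,0,1]]]}}

```text
time: 44.85
ee_pos: [0.5646, -0.0005, 0.1814]
eef_rot: [[-0.831, 0.556, 0.001], [0.556, 0.831, -0.0], [-0.0, 0.0, -1.0]]
contact_force: [-0.1, 0.3, -0.5]
finger_gap: 0.0855
finger_force: 0.0
```

Request:
{"name": "move_arm", "arguments": {"increments": [[[0,0,-0.19,0,0,0,1],[0,0,-0.19,0,0,0,1],[0,0,-0.19,0,0,0,1],[0,0,-0.19,0,0,0,1],[0,0,0,0,0,0,1]]]}}

```text
time: 45.27
ee_pos: [0.5646, -0.0005, 0.1813]
eef_rot: [[-0.981, 0.194, 0.0], [0.194, 0.981, -0.0], [-0.0, 0.0, -1.0]]
contact_force: [-0.4, -0.9, 0.9]
finger_gap: 0.0853
finger_force: 0.0
```

```bash
python3 - <<'E'
from h import *
go(.4670,-.2890,.18,78.8)
im,d=read_camera("wrist");P=pts("wrist",d);x,y,z=P[...,0],P[...,1],P[...,2]
q=P[(x>.53)&(x<.6)&(z>.083)&(z<.093)&(y>-.05)&(y<.05)]
print("cap",len(q),cv2.minAreaRect((q[:,:2]*1000).astype(np.float32)) if len(q) else 0)
E
```

```text
at [ 5.646e-01 -5.000e-04  1.813e-01] th 78.8 | rz -0.0 | dx dy dz [  1.59 -12.08   0.05]
cap 4567 ((562.4276733398438, -1.167236328125), (47.63058090209961, 48.384010314941406), 32.61555099487305)
```

Request:
{"name": "move_arm", "arguments": {"increments": [[[0,0,0,0.1,-0.5,0,1],[0,0,0,0.12,-0.9,0,1],[0,0,0,0.12,-0.9,0,1],[0,0,0,0.12,-0.9,0,1],[0,0,0,0.12,-0.9,0,1]]]}}

```text
time: 45.73
ee_pos: [0.5294, -0.0997, 0.181]
eef_rot: [[-0.98, 0.198, -0.0], [0.198, 0.98, -0.0], [-0.0, -0.0, -1.0]]
contact_force: [1.1, 0.4, 0.2]
finger_gap: 0.0854
finger_force: 0.0
```

Request:
{"name": "move_arm", "arguments": {"increments": [[[0,0,0,0.12,-0.9,0,1],[0,0,0,0.12,-0.9,0,1],[0,0,0,0.12,-0.9,0,1],[0,0,0,0.12,-0.9,0,1],[0,0,0,0.12,-0.9,0,1]]]}}

```text
time: 46.15
ee_pos: [0.4925, -0.2073, 0.1811]
eef_rot: [[-0.98, 0.198, 0.0], [0.198, 0.98, -0.0], [-0.0, -0.0, -1.0]]
contact_force: [-0.5, 0.4, -0.6]
finger_gap: 0.0852
finger_force: 0.0
```

Request:
{"name": "move_arm", "arguments": {"increments": [[[0,0,0,0.12,-0.9,0,1],[0,0,0,0.12,-0.9,0,1],[0,0,0,0.12,-0.9,0,1],[0,0,0,0.05,-0.78,0,1],[0,0,0,0,0,0,1]]]}}

```text
time: 46.57
ee_pos: [0.465, -0.2922, 0.1812]
eef_rot: [[-0.98, 0.201, -0.0], [0.201, 0.98, -0.002], [-0.0, -0.002, -1.0]]
contact_force: [0.1, -0.6, 0.3]
finger_gap: 0.085
finger_force: 0.0
```

Request:
{"name": "move_arm", "arguments": {"increments": [[[0,0,0,0,0,0,1],[0,0,0,0,0,0.6,1],[0,0,0,0,0,0.8,1],[0,0,0,0,0,0.6,1],[0,0,0,0,0,0,1]]]}}

```text
time: 46.98
ee_pos: [0.4645, -0.2865, 0.1271]
eef_rot: [[-0.981, 0.196, -0.005], [0.196, 0.981, 0.004], [0.006, 0.003, -1.0]]
contact_force: [0.5, 0.6, -1.2]
finger_gap: 0.0853
finger_force: 0.0
```

```bash
python3 -c "
from h import *
go(.4670,-.2890,.052,78.8)"
```

```text
at [ 0.4645 -0.2865  0.1271] th 78.71 | rz -0.003 | dx dy dz [-0.12 -0.08  3.  ]
```

Request:
{"name": "move_arm", "arguments": {"increments": [[[0,0,0,0,0,0,1],[0,0,0,0,0,0.6,1],[0,0,0,0,0,0.8,1],[0,0,0,0,0,0.8,1],[0,0,0,0,0,0.5,1]]]}}

```text
time: 47.4
ee_pos: [0.4667, -0.2886, 0.0632]
eef_rot: [[-0.981, 0.196, 0.0], [0.196, 0.981, -0.0], [-0.0, -0.0, -1.0]]
contact_force: [-0.6, -0.4, -0.6]
finger_gap: 0.0854
finger_force: 0.0
```

Request:
{"name": "move_arm", "arguments": {"increments": [[[0,0,0,0,0,0.3,1],[0,0,0,0,0,0.17,1],[0,0,0,0,0,0,1],[0,0,0,0,0,0,1],[0,0,0,0,0,0,1]]]}}

```text
time: 47.82
ee_pos: [0.4672, -0.2895, 0.0529]
eef_rot: [[-0.981, 0.196, 0.002], [0.196, 0.981, -0.001], [-0.002, -0.001, -1.0]]
contact_force: [-0.3, -0.7, -0.3]
finger_gap: 0.0857
finger_force: 0.0
```

Request:
{"name": "move_arm", "arguments": {"increments": [[[0,0,0,0,0,0,-1],[0,0,0,0,0,0,-1],[0,0,0,0,0,0,-1],[0,0,0,0,0,0,-1],[0,0,0,0,0,0,-1]]], "squeeze": 50}}

```text
time: 48.23
ee_pos: [0.4666, -0.2893, 0.0521]
eef_rot: [[-0.981, 0.196, 0.0], [0.196, 0.981, -0.001], [-0.001, -0.001, -1.0]]
contact_force: [-0.5, -0.5, 2.3]
finger_gap: 0.0373
finger_force: 54.0
```

Request:
{"name": "move_arm", "arguments": {"increments": [[[0,0,0,0,0,0,-1],[0,0,0,0,0,0,-1],[0,0,0,0,0,0,-1],[0,0,0,0,0,0,-1],[0,0,0,0,0,0,-1]]]}}

```text
time: 48.65
ee_pos: [0.4667, -0.2893, 0.0521]
eef_rot: [[-0.981, 0.196, 0.0], [0.196, 0.981, -0.001], [-0.001, -0.001, -1.0]]
contact_force: [-1.9, -1.4, 4.5]
finger_gap: 0.0374
finger_force: 54.2
```

Request:
{"name": "move_arm", "arguments": {"increments": [[[0,0,0,0,0,-0.5,-1],[0,0,0,0,0,-0.9,-1],[0,0,0,0,0,-1,-1],[0,0,0,0,0,-1,-1],[0,0,0,0,0,-1,-1]]]}}

```text
time: 49.07
ee_pos: [0.4654, -0.2876, 0.1612]
eef_rot: [[-0.981, 0.196, -0.002], [0.196, 0.981, 0.003], [0.003, 0.002, -1.0]]
contact_force: [0.4, -0.1, -3.7]
finger_gap: 0.0376
finger_force: 53.3
```

Request:
{"name": "move_arm", "arguments": {"increments": [[[0,0,0,0,0,-0.5,-1],[0,0,0,0,0,0,-1],[0,0,0,0,0,0,-1],[0,0,0,0,0,0,-1],[0,0,0,0,0,0,-1]]]}}

```text
time: 49.48
ee_pos: [0.4652, -0.2879, 0.1713]
eef_rot: [[-0.981, 0.196, -0.004], [0.196, 0.981, 0.003], [0.004, 0.002, -1.0]]
contact_force: [0.8, 0.6, -3.6]
finger_gap: 0.0372
finger_force: 53.6
```

```bash
python3 -c "
from h import *
go(.562,-.0645,.175,-3.0)"
```

```text
at [ 0.4652 -0.2879  0.1713] th 78.7 | rz 2.723 | dx dy dz [ 9.13  3.4  -0.15]
```

Request:
{"name": "move_arm", "arguments": {"increments": [[[0,0,0.195,0,0,-0.15,-1],[0,0,0.195,0,0,0,-1],[0,0,0.195,0,0,0,-1],[0,0,0.195,0,0,0,-1],[0,0,0.195,0,0,0,-1]]]}}

```text
time: 49.9
ee_pos: [0.4656, -0.2883, 0.1757]
eef_rot: [[-0.757, 0.654, -0.003], [0.654, 0.757, 0.002], [0.004, -0.0, -1.0]]
contact_force: [0.1, 0.0, -3.4]
finger_gap: 0.0377
finger_force: 53.5
```

Request:
{"name": "move_arm", "arguments": {"increments": [[[0,0,0.195,0,0,0,-1],[0,0,0.195,0,0,0,-1],[0,0,0.195,0,0,0,-1],[0,0,0.195,0,0,0,-1],[0,0,0.195,0,0,0,-1]]]}}

```text
time: 50.32
ee_pos: [0.4656, -0.2882, 0.1756]
eef_rot: [[-0.341, 0.94, -0.003], [0.94, 0.341, 0.002], [0.003, -0.002, -1.0]]
contact_force: [-1.5, -0.1, -4.1]
finger_gap: 0.0375
finger_force: 53.5
```

Request:
{"name": "move_arm", "arguments": {"increments": [[[0,0,0.195,0,0,0,-1],[0,0,0.195,0,0,0,-1],[0,0,0.195,0,0,0,-1],[0,0,0.19,0,0,0,-1],[0,0,0,0.5,0.2,0,-1]]]}}

```text
time: 50.73
ee_pos: [0.4709, -0.2773, 0.1758]
eef_rot: [[0.058, 0.998, -0.003], [0.998, -0.058, 0.001], [0.001, -0.003, -1.0]]
contact_force: [-0.3, 0.1, -4.2]
finger_gap: 0.0373
finger_force: 53.4
```

Request:
{"name": "move_arm", "arguments": {"increments": [[[0,0,0,0.9,0.33,0,-1],[0,0,0,0.9,0.33,0,-1],[0,0,0,0.9,0.33,0,-1],[0,0,0,0.9,0.33,0,-1],[0,0,0,0.9,0.33,0,-1]]]}}

```text
time: 51.15
ee_pos: [0.519, -0.1645, 0.1763]
eef_rot: [[0.051, 0.999, -0.002], [0.999, -0.051, 0.001], [0.001, -0.002, -1.0]]
contact_force: [0.3, 0.5, -2.8]
finger_gap: 0.0375
finger_force: 53.4
```

Request:
{"name": "move_arm", "arguments": {"increments": [[[0,0,0,0.9,0.33,0,-1],[0,0,0,0.9,0.33,0,-1],[0,0,0,0.9,0.33,0,-1],[0,0,0,0.9,0.33,0,-1],[0,0,0,0.5,0.2,0,-1]]]}}

```text
time: 51.57
ee_pos: [0.5626, -0.0632, 0.1763]
eef_rot: [[0.05, 0.999, -0.002], [0.999, -0.05, 0.002], [0.002, -0.002, -1.0]]
contact_force: [-0.5, -0.4, -3.9]
finger_gap: 0.0371
finger_force: 53.5
```

Request:
{"name": "move_arm", "arguments": {"increments": [[[0,0,0,0,0,0,-1],[0,0,0,0,0,0,-1],[0,0,0,0,0,0,-1],[0,0,0,0,0,0,-1],[0,0,0,0,0,0,-1]]]}}

```text
time: 51.98
ee_pos: [0.5623, -0.0671, 0.1777]
eef_rot: [[0.054, 0.999, -0.0], [0.999, -0.054, -0.0], [-0.0, -0.0, -1.0]]
contact_force: [0.1, 0.8, -3.2]
finger_gap: 0.037
finger_force: 53.5
```

```bash
python3 -c "
from h import *
go(.562,-.0648,.0535,-3.0)"
```

```text
at [ 0.5623 -0.0671  0.1777] th -3.11 | rz -0.004 | dx dy dz [ 0.09 -0.02  4.97]
```

Request:
{"name": "move_arm", "arguments": {"increments": [[[0,0,0,0.08,-0.02,0.7,-1],[0,0,0,0,0,0.9,-1],[0,0,0,0,0,0.9,-1],[0,0,0,0,0,0.8,-1],[0,0,0,0,0,0.6,-1]]]}}

```text
time: 52.4
ee_pos: [0.5611, -0.0648, 0.0784]
eef_rot: [[0.054, 0.999, -0.002], [0.999, -0.054, 0.0], [0.0, -0.002, -1.0]]
contact_force: [-0.4, -0.9, -4.4]
finger_gap: 0.0374
finger_force: 53.5
```

Request:
{"name": "move_arm", "arguments": {"increments": [[[0,0,0,0,0,0.4,-1],[0,0,0,0,0,0.25,-1],[0,0,0,0,0,0.15,-1],[0,0,0,0,0,0.08,-1],[0,0,0,0,0,0,-1]]]}}

```text
time: 52.82
ee_pos: [0.5628, -0.0644, 0.0589]
eef_rot: [[0.053, 0.999, 0.001], [0.999, -0.053, -0.0], [-0.0, 0.001, -1.0]]
contact_force: [-0.4, 0.2, -4.5]
finger_gap: 0.0371
finger_force: 53.5
```

Request:
{"name": "move_arm", "arguments": {"increments": [[[0,0,0,0,0,0,-1],[0,0,0,0,0,0,-1],[0,0,0,0,0,0,-1],[0,0,0,0,0,0,-1],[0,0,0,0,0,0,-1]]]}}

```text
time: 53.23
ee_pos: [0.5625, -0.0642, 0.0587]
eef_rot: [[0.053, 0.999, 0.001], [0.999, -0.053, -0.0], [-0.0, 0.001, -1.0]]
contact_force: [0.7, -0.2, -4.0]
finger_gap: 0.0375
finger_force: 53.5
```

Request:
{"name": "move_arm", "arguments": {"increments": [[[0,0,0,0,0,0.1,-1],[0,0,0,0,0,0.08,-1],[0,0,0,0,0,0.05,-1],[0,0,0,0,0,0.02,-1],[0,0,0,0,0,0,-1]]]}}

```text
time: 53.65
ee_pos: [0.5622, -0.0642, 0.0521]
eef_rot: [[0.053, 0.999, -0.001], [0.999, -0.053, 0.0], [0.0, -0.001, -1.0]]
contact_force: [-0.8, 0.7, -2.5]
finger_gap: 0.0377
finger_force: 53.7
```

Request:
{"name": "move_arm", "arguments": {"increments": [[[0,0,0,0,0,0.02,-1],[0,0,0,0,0,0,-1],[0,0,0,0,0,0,-1],[0,0,0,0,0,0,-1],[0,0,0,0,0,0,-1]]]}}

```text
time: 54.07
ee_pos: [0.5622, -0.0642, 0.0521]
eef_rot: [[0.053, 0.999, -0.0], [0.999, -0.053, 0.0], [0.0, -0.0, -1.0]]
contact_force: [-4.0, 1.3, 4.4]
finger_gap: 0.0374
finger_force: 54.4
```

It is seated, so I'll release, rise and check.

Request:
{"name": "move_arm", "arguments": {"increments": [[[0,0,0,0,0,0,1],[0,0,0,0,0,0,1],[0,0,0,0,0,0,1],[0,0,0,0,0,0,1],[0,0,0,0,0,0,1]]]}}

```text
time: 54.48
ee_pos: [0.5626, -0.0643, 0.0516]
eef_rot: [[0.053, 0.999, 0.001], [0.999, -0.053, -0.0], [-0.0, 0.001, -1.0]]
contact_force: [-0.2, -0.6, -0.4]
finger_gap: 0.0855
finger_force: 0.0
```

Request:
{"name": "move_arm", "arguments": {"increments": [[[0,0,0,0,0,-0.3,1],[0,0,0,0,0,-0.8,1],[0,0,0,0,0,-1,1],[0,0,0,0,0,-1,1],[0,0,0,0,0,-1,1]]]}}

```text
time: 54.9
ee_pos: [0.5622, -0.0642, 0.1556]
eef_rot: [[0.053, 0.999, 0.0], [0.999, -0.053, -0.0], [-0.0, 0.0, -1.0]]
contact_force: [0.3, -0.5, -0.5]
finger_gap: 0.0854
finger_force: 0.0
```

Request:
{"name": "move_arm", "arguments": {"increments": [[[0,0,0,0,0,-1,1],[0,0,0,0,0,-1,1],[0,0,0,0,0,-0.8,1],[0,0,0,0,0,0,1],[0,0,0,0,0,0,1]]]}}

```text
time: 55.32
ee_pos: [0.5632, -0.0643, 0.2262]
eef_rot: [[0.053, 0.999, 0.004], [0.999, -0.053, -0.001], [-0.001, 0.004, -1.0]]
contact_force: [-0.6, 1.4, -0.7]
finger_gap: 0.0856
finger_force: 0.0
```

Request:
{"name": "move_arm", "arguments": {"increments": [[[0,0,0,0,0,0,1],[0,0,0,0,0,0,1],[0,0,0,0,0,0,1],[0,0,0,0,0,0,1],[0,0,0,0,0,0,1]]]}}

```text
time: 55.73
ee_pos: [0.5619, -0.0641, 0.2231]
eef_rot: [[0.053, 0.999, -0.002], [0.999, -0.053, 0.0], [0.0, -0.002, -1.0]]
contact_force: [-0.0, 0.3, 0.1]
finger_gap: 0.0855
finger_force: 0.0
```

```bash
python3 - <<'E'
from h import *
im,d=read_camera("wrist");cv2.imwrite("pics/w6.png",im);P=pts("wrist",d);x,y,z=P[...,0],P[...,1],P[...,2]
C=(x>.53)&(x<.6)&(z>.083)&(z<.093)
for n,m in(("cap",C&(y>-.036)&(y<.05)),("con",C&(y<-.036)&(y>-.12))):
    q=P[m];print(n,len(q),cv2.minAreaRect((q[:,:2]*1000).astype(np.float32)))
im,d=read_camera("top");P=pts("top",d);x,y,z=P[...,0],P[...,1],P[...,2]
q=P[(abs(x-.518)<.064)&(abs(y-.315)<.045)&(z>.045)&(z<.056)];print("hs",cv2.minAreaRect((q[:,:2]*1000).astype(np.float32)))
s=r.state();print(s["time"],s["ee_pos"],s["contact_force"],np.abs(s["joint_velocities"]).max())
E
```

```text
cap 4114 ((563.3768920898438, -1.3495502471923828), (49.050048828125, 48.95975112915039), 78.64806365966797)
con 3615 ((561.1343383789062, -66.08856964111328), (46.27850341796875, 37.990413665771484), 87.05872344970703)
hs ((519.6502685546875, 316.7615661621094), (110.2290267944336, 42.15945816040039), 1.2507902383804321)
55.8333 [ 0.56211022 -0.06416934  0.2235671 ] [-0.38257007  0.08690062  0.99629965] 0.00404195096556767
```

View pics/w6.png

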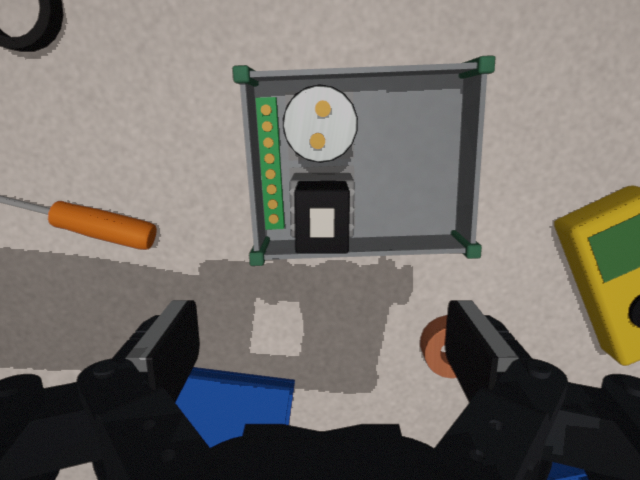

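The picture shows the capacitor at (320,123) and the contactor at (322,215) upright in the case. The fits put both about 1 mm from their starting places, with the heat sink unchanged on the pad.

```bash
python3 -c "
from rig import r
print(r.hand_in())"
```

```text
the job is handed in; nothing more can be done
None
```

I handed the job in at about 56 s of the 131 s: by the last camera check the heat sink lies about 3 mm from the middle of the pad, and the capacitor and contactor stand upright in the case about 1 mm from where they started; no verdict came back from the hand-in.

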